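# Release a locked climate logger with the pin and put it in the reader

## Robot

A 6-joint arm with a two-finger parallel gripper is mounted at the origin on the work surface. World frame = base frame: x ahead of the robot, y to its left, z up, the work surface at z = 0. Lengths are in m, angles in rad, forces in N, time in s.
With the tool pointing down it reaches from about 0.275 to 0.725 m from the base axis. Payload 5.6 kg.
Tool frame: the origin (TCP) lies between the finger pads; the fingertips stand 25 mm ahead of it and the grasp point (between the pads) lies 6 mm ahead of it (manip.tcp_to_tips is the distance from the TCP to the fingertips, in m); y points along the fingers, z is the direction in which the jaws open and shut, and the axes are right-handed (so a half turn about y gives the same grasp; the last joint's range is limited). The gripper opens to 85 mm and grips with 20 to 120 N. Pads are 22 mm wide; open, the fingers measure 114 mm over their backs; the gripper's body (76 mm by 85 mm) begins 54 mm behind the grasp point. The pads swing forward as they close: fully open they stand 13 mm farther back than shut.
Start: joints at [-0.863, 0.255, 0.108, 0, -1.424, -0.285], TCP at [0.226, -0.502, 0.256] pointing down, gripper open.
Joint ranges: [-2.95, 2.95], [-1.21, 1.97], [-1.09, 1.5], [-2.87, 1.71], [-2.94, -0.07], [-3.05, 3.05]. Speed limits (rad/s): [2.57, 2.57, 3.14, 3.14, 3.14, 3.14].

## Interface

Orientations are given as a 3x3 rotation matrix whose columns are the frame's x, y, z axes.
In Python, from plant import manip gives the robot as it stands.
- The arm moves only by the tool drive_tool, never from a script. Its arguments are lists of equal length, an entry for each row: "delta_pos": the shift along the world's x, y, z in cm, a list of three; "angular": the turn, a rotation vector about the world's x, y, z in rad, a list of three. In form: {"delta_pos": [[dx, dy, dz], ...], "angular": [[rx, ry, rz], ...]}. A call has 1 to 12 rows; each row shifts and turns the commanded pose from where the row before left it; what a row does not reach is not made up. A row lasts 1/12 s, in which the tool goes at most 41.7 mm and 7.16 degrees, less where a joint would pass 70% of its speed; a pose out of reach is approached as far as the arm can. A call is refused whole if a number of a shift passes 4.17 or a number of a turn 0.125, either way. A call with a gripper value outside its range is refused whole. "grip" is the finger opening in cm, from 0 to 8.54, set as the call begins (left out, the last holds). The fingers move at their own pace and stop on an object; the grip force is fixed at half the most. Time passes only in rows, so rows that do not move let the fingers close. It gives the time, the measured TCP pose, the force and the opening at its end, in the units of the state.
- manip.observe(): the state, without advancing time (a new reading comes with each control period).
- manip.snapshot(name): name is "side" or "top" or "wrist"; returns the picture (384x512x3 uint8, blue, green, red); there is no depth.
- manip.camera_info(name): a dict with "intrinsics" (3x3 intrinsics, pixels), "eye" and "orientation" of the camera in the world; the wrist camera has in their place "mount" (4x4, takes a point from camera to tool coordinates, whose origin is the TCP and whose axes are the tool frame's). Camera axes: x right, y up, looking along -z (the intrinsics and any distortion apply to the point x, -y, -z); pixel columns grow to the right and rows downward; lengths in m; the calibration is good to about 2 mm. A picture is of the moment at which its call begins: read the wrist's pose just before it. camera_info takes no time and is no camera call.
- manip.hand_in(): hands the job in, once; it reports no verdict.
Trained networks look in the newest picture that a camera, given by its name, has taken for a name from the list of things; names that differ only in an ending like _2 or _b are one class to them, and where a whole thing is asked for, a point or a joint stands for the part that bears it (a point fixed in the world has none). Each returns a list of dicts, best first, with "score" (0 to 1); they miss things now and then, are a little off and sometimes report something else, mostly with a low value. They report only what shows in the picture. A call takes as long as a camera call. They do not tell look-alikes from the thing itself.
- manip.silhouettes(camera, target): "mask" (384x512 bool, what is visible of it) and "uv" ([column, row] in pixels, amid what is visible of it).
- manip.pinpoint(camera, target): "uv" ([column, row] in pixels: a listed point, or the origin of a listed thing).
The state is a dict: "time_s": time; "joint_positions": joint angles; "joint_vel": joint speeds; "effort": joint torques, N m; "eef_pos": TCP position; "tcp_rot": TCP orientation; "contact_force": force on the tool from outside, world axes, zero at the start; "wrist_torque": the same for the moment, N m; "width": opening from 0.0 (shut) to 1.0 (fully open).
Only numpy, scipy, OpenCV 4.12 (cv2) and the standard library are available. Lean on these libraries where they do the work, as an engineer would, in place of code of your own. Each camera call takes 0.05 s, during which the arm holds its last target.

## Task

The climate logger with the small sensor cage on top is due for readout, but it is locked in the twin dock. Take the release pin from the tool block, reach through the small hole in front of that logger's bay and press the hidden spring catch, by feel and gently, until the logger springs up; then put the pin back in its hole in the block, and lift the logger out and set it down softly, upright and fully home, in the pocket of the reader cradle. Leave the other logger locked in its bay and do not disturb the things on the bench.

Things in the scene. Friction and masses are not known exactly. Their poses are not given: they have to be found in the camera images.
- dock: Grey fixed dock, 120 (x) x 200 (y) x 60 mm high; origin under its centre, x to its back, z up. Two bays at x = +22, y = +50 and -50 mm: pockets 31 x 63 mm, a logger in each, held down by a hidden spring catch in its notch. Each bay's release hole: x = -38, same y. Once its catch is pressed far enough a logger springs up 24 mm and stays up, loose, to be lifted straight out. Over 20 N on a locked logger breaks it.
- hole_l (a point): Mouth of the +y bay's release hole, centre of a 22 mm square steel plate level with the dock's top; z up, out of the hole. Round, 9.5 mm wide, vertical. The pin's tip meets the catch's spring plunger 10 to 28 mm below the mouth: unseen and different each time. It yields: about 3 N at first touch, 4 to 8 N where the catch lets go, 4 to 9 mm further down. A hard stop follows, 9.5 mm after the touch.
- hole_r (a point): The same for the -y bay, its plunger at a depth of its own. More than 20 N from the pin breaks a catch or the dock.
- logger_mid (a point): Logger to be read: white case 28 (x) x 60 (y) x 100 mm high, 0.11 kg, with a sensor cage (15 mm wide, 16 mm high) on top at y = +17 mm. In either bay, -x face to the dock's front. Point: its centre, 50 mm above its underside, 62 mm above the bench when locked, 86 when sprung up; z up. Grip it across its 28 mm, above the notch (-x face, 14 to 28 mm above the underside, 9 mm deep).
- spare_mid (a point): The other logger, same case but flat on top with no cage, locked in the dock's other bay; the point is its centre, 62 mm above the bench. It stays there, locked.
- pin_grip (a point): Release pin, upright in the tool block's middle hole: steel, 110 mm long, 0.06 kg. Round handle 14 mm wide, 50 to 105 mm above the tip, with a 17 mm cap 5 mm high on top; below it a shank 6 mm wide and 50 mm long with a chamfered end. The point is on its axis, 80 mm above the tip, in the handle; z up, away from the tip.
- pin_tip (a point): Lower end of the release pin's shank, on its axis.
- block: White fixed tool block, 70 (x) x 160 (y) x 56 mm high, origin under its centre, three holes along y at -50, 0 and +50 mm. The pin belongs in the middle one. At +50 stands a dial thermometer (40 mm head, its top 73 mm above the bench), at -50 a cheese iron with a 70 mm cross handle roughly along x (its top 82 mm above the bench).
- block_hole (a point): Mouth of the block's middle hole, level with its top: 8.5 mm wide with a 2 mm chamfer, 53 mm deep. The shoulder of the parked pin's handle rests on the block, its tip 50 mm below this point. Axes as the block's, z up.
- cradle: Black fixed reader cradle, 84 (x) x 116 (y) x 40 mm high, origin under its centre. Its pocket, 32.5 (x) x 64.5 (y) mm, 26 mm deep with a 3 mm chamfer, takes a logger upright, either way round, wide side along y. Over 40 N on it from the logger is too rough.
- cradle_floor (a point): Centre of the cradle pocket's floor, 14 mm above the bench. The centre of a logger fully home is 50 mm above this point. Axes as the cradle's, z up.
- thermometer: Dial thermometer in the block; stays there. Origin at its lower end.
- iron: Cheese iron in the block; stays there. Origin at its lower end.
- cheese_a: Dark-rinded round cheese, 80 mm across, 38 mm high, in front of the dock; origin under its centre. To be left alone, like the next four.
- cheese_b: Smaller one, 76 mm across, 36 mm high.
- loaf: Pale loaf cheese, 75 x 130 x 55 mm.
- brush: Wooden rind brush, 60 x 150 x 42 mm.
- wash: White bottle, 56 mm across, 150 mm high.
There are look-alikes about, which are no part of the job. What is shaped like the part that bears spare_mid but orange or red is not meant.

How it is judged:
On the way, in this order (a step that is already met when the one before it is completed fails the run):
1. the pin's tip is inside a release hole of the dock (((horizontal distance between pin_tip and hole_l below 0.006 m and z of pin_tip in the frame of hole_l below -0.006 m) or (horizontal distance between pin_tip and hole_r below 0.006 m and z of pin_tip in the frame of hole_r below -0.006 m))), for 0.1 s.
2. with the pin still in the hole, the caged logger has sprung up out of its catch (((horizontal distance between pin_tip and hole_l below 0.006 m and z of pin_tip in the frame of hole_l below -0.006 m) or (horizontal distance between pin_tip and hole_r below 0.006 m and z of pin_tip in the frame of hole_r below -0.006 m)) and z of logger_mid in the frame of dock above 0.078 m), for 0.2 s.
At the end, for the whole second after the job is handed in: The caged logger stands upright (within 0.06 rad) in the cradle's pocket, within 5 mm of its centre and at most 3 mm above its floor; the release pin is back in the block's middle hole with its tip at least 45 mm below the block's top; the other logger is still locked down in its bay (horizontal distance between logger_mid and cradle_floor below 0.005 m and z of logger_mid in the frame of cradle_floor below 0.053 m and angle between logger_mid's own z axis and vertical below 0.06 rad and horizontal distance between pin_grip and block_hole below 0.008 m and z of pin_tip in the frame of block_hole below -0.045 m and z of spare_mid in the frame of dock below 0.066 m); the robot touches nothing.
It fails at once if the pin presses on the dock or its catch with more than 20 N (contact force between pin and dock above 20 N).
It fails at once if a logger is forced against the dock or its catch with more than 20 N (contact force between logger and dock above 20 N).
It fails at once if the logger is rammed or dropped into the cradle (more than 40 N) (contact force between logger and cradle above 40 N).
It fails at once if the other logger is released or pulled (moves more than 8 mm) (distance of spare_mid from where it was at the start of the episode above 0.008 m).
It fails at once if the thermometer, the cheese iron, a cheese, the brush or the bottle is disturbed (moves more than 20 mm) (distance of any of thermometer, iron, cheese_a, cheese_b, loaf, brush, wash from where it was at the start of the episode above 0.02 m).
It also fails if it takes over 72 s, if anything falls off the work surface, if the arm or the gripper's body presses on something with over 40 N, if the wrist force passes 120 N, or if a joint passes its speed limit or range.

## Working session

There is one attempt and no reset: what is moved stays moved. The work goes in short steps, Python scripts to look and compute and a tool call to move; the robot and the scene stay as the last step left them, time stands still between calls to the robot, and variables do not carry over. Pictures are saved under pics/ and viewed, and the job is handed in when it is done.

Besides the shell and the picture viewer there is one more tool, called by a JSON object that holds its "fn" and its "kwargs", one argument or row to a line. drive_tool: Moves the arm, as the interface text tells. Its arguments: {"type":"object","properties":{"delta_pos":{"type":"array"},"angular":{"type":"array"},"grip":{"type":"number"}},"required":["delta_pos","angular"]}

```bash
ls; mkdir -p pics; python3 - <<'E'
from plant import manip
import cv2,numpy as np
print(manip.observe())
for n in("side","top","wrist"):
    im=manip.snapshot(n); cv2.imwrite(f"pics/{n}0.png",im)
    i=manip.camera_info(n); print(n,i)
E
```

```text
pics
{'time_s': 0.0, 'joint_positions': array([-8.63386730e-01,  2.55782356e-01,  1.06980743e-01, -4.59200895e-04,
       -1.42388132e+00, -2.84597607e-01]), 'joint_vel': array([ 8.21961197e-04,  2.06382915e-03, -9.61337547e-04,  3.91610659e-04,
       -7.17276566e-04,  2.02704098e-05]), 'effort': array([-5.69200147e-04, -3.86622512e+01,  2.37940174e+01,  5.36515296e+00,
       -6.03080902e-03, -1.03662915e-04]), 'eef_pos': array([ 0.22554575, -0.50113693,  0.25537004]), 'tcp_rot': array([[ 9.11966429e-01, -8.80778763e-04, -4.10263887e-01],
       [ 4.10264822e-01,  1.72910437e-03,  9.11964794e-01],
       [-9.38501424e-05, -9.99998117e-01,  1.93823768e-03]]), 'contact_force': array([ 0.11718212, -0.51648686,  0.16497692]), 'wrist_torque': array([-0.01918892, -0.0187291 ,  0.01770227]), 'width': 0.9992757674212341}
side {'intrinsics': array([[397.29562081,   0.        , 255.89074987],
       [  0.        , 397.29562081, 186.78166648],
       [  0.        ,   0.        ,   1.        ]]), 'eye': array([0.19189003, 0.5466175 , 0.82749939]), 'orientation': array([[-0.81245319,  0.4409652
[... 331 characters left out ...]
.08869936]), 'orientation': array([[-0.01918183,  0.9901136 , -0.13895005],
       [-0.99952621, -0.02233609, -0.02117685],
       [-0.02407109,  0.138478  ,  0.99007294]])}
wrist {'intrinsics': array([[265.86550412,   0.        , 258.23259098],
       [  0.        , 265.86550412, 193.95454725],
       [  0.        ,   0.        ,   1.        ]]), 'mount': array([[-1.74795643e-05, -9.50317503e-01, -3.11282256e-01,
        -8.13714212e-02],
       [-2.32778994e-04,  3.11282251e-01, -9.50317476e-01,
        -1.17715362e-01],
       [ 9.99999973e-01,  5.58488348e-05, -2.26655030e-04,
        -1.30817258e-03],
       [ 0.00000000e+00,  0.00000000e+00,  0.00000000e+00,
         1.00000000e+00]])}
```

View pics/top0.png

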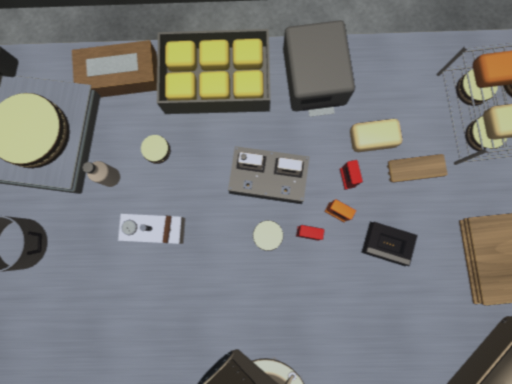

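View pics/side0.png

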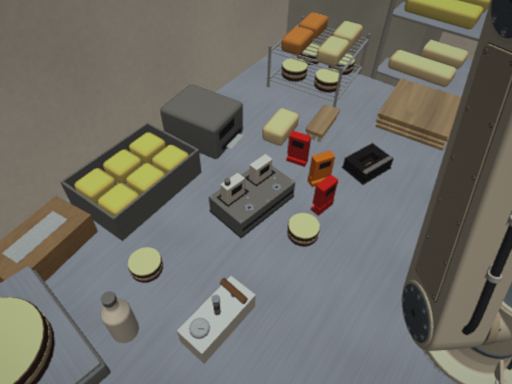

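View pics/wrist0.png

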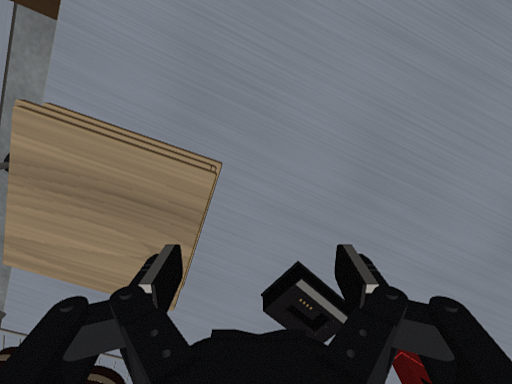

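The top view shows the dock at (270,175). The caged logger is in the left (+y) bay at (250,160) and the flat one at (290,166). The block is at (150,229) with the thermometer, pin and iron, and the cradle is at (390,243). The red and orange loggers are decoys.

```bash
cat > h.py <<'E'
from plant import manip
import cv2,numpy as np
def cam(n,obs=None):
    i=manip.camera_info(n)
    if n=="wrist":
        o=obs or manip.observe(); M=i["mount"]; R=o["tcp_rot"]
        return i["intrinsics"],R@M[:3,3]+o["eef_pos"],R@M[:3,:3]
    return i["intrinsics"],i["eye"],i["orientation"]
def ray(c,uv):
    K,e,R=c; d=np.linalg.inv(K)@np.array([uv[0],uv[1],1.]); return e,R@np.array([d[0],-d[1],-d[2]])
def plane(c,uv,z):
    e,d=ray(c,uv); return e+d*(z-e[2])/d[2]
def proj(c,p):
    K,e,R=c; q=R.T@(np.asarray(p)-e); q=K@np.array([q[0],-q[1],-q[2]]); return q[:2]/q[2]
def tri(cs,uvs):
    A=np.zeros((3,3));b=np.zeros(3)
    for c,uv in zip(cs,uvs):
        e,d=ray(c,uv); d=d/np.linalg.norm(d);P=np.eye(3)-np.outer(d,d);A+=P;b+=P@e
    return np.linalg.solve(A,b)
E
python3 - <<'E'
from h import *
Z=dict(dock=0,hole_l=.06,hole_r=.06,logger_mid=.062,spare_mid=.062,pin_grip=.086,pin_tip=.006,block=0,block_hole=.056,cradle=0,cradle_floor=.014)
C={n:cam(n) for n in("top","side")}
for t,z in Z.items():
    best={}
    for n in C:
        r=manip.pinpoint(n,t)
        for x in r[:3]:
            print(t,n,np.round(x["uv"],1),round(x["score"],2),np.round(plane(C[n],x["uv"],z)[:2],4))
        if r: best[n]=r[0]["uv"]
    if len(best)==2: print("   tri",np.round(tri([C[n] for n in best],list(best.values())),4))
print(manip.observe()["time_s"])
ims=[cv2.resize(cv2.imread("pics/top0.png")[140:270,100:430],None,fx=2.4,fy=2.4,interpolation=3)]
cv2.imwrite("pics/top0z.png",ims[0])
cv2.imwrite("pics/side0z.png",cv2.resize(cv2.imread("pics/side0.png")[120:350,170:410],None,fx=2.5,fy=2.5,interpolation=3))
E
```

```text
dock top [273.1 176.5] 0.62 [ 0.5906 -0.0355]
dock side [251.3 203.9] 0.66 [ 0.5928 -0.0187]
   tri [ 0.5983 -0.0342 -0.0205]
hole_l top [284.4 186.4] 0.88 [ 0.5535 -0.0626]
hole_l top [252.5 186.8] 0.57 [0.5543 0.0209]
hole_l side [274.6 189.5] 0.83 [ 0.5438 -0.0533]
hole_l side [233.7 193.3] 0.53 [0.6211 0.0206]
   tri [ 0.5533 -0.0645  0.0447]
hole_r top [284.4 186.4] 0.88 [ 0.5535 -0.0626]
hole_r top [252.5 186.8] 0.57 [0.5543 0.0209]
hole_r side [274.6 189.5] 0.83 [ 0.5438 -0.0533]
hole_r side [233.7 193.3] 0.53 [0.6211 0.0206]
   tri [ 0.5533 -0.0645  0.0447]
logger_mid top [252.3 162.7] 0.55 [0.6182 0.0202]
logger_mid side [233.3 195.1] 0.93 [0.617  0.0274]
   tri [0.6211 0.0208 0.0527]
spare_mid top [348.9 177.7] 0.84 [ 0.5723 -0.231 ]
spare_mid top [339.4 210.5] 0.83 [ 0.4872 -0.2022]
spare_mid top [290.7 170.4] 0.63 [ 0.5952 -0.0802]
spare_mid side [298.7 150.6] 0.81 [ 0.5709 -0.2173]
spare_mid side [323.3 195.6] 0.75 [ 0.4306 -0.109 ]
spare_mid side [259.4 171.3] 0.73 [ 0.6129 -0.0823]
   tri [ 0.5768 -0.2338  0.0462]
pin_grip top [145.5 226. ] 0.41 [0.4563 0.2935]
pin_grip side [215.9 308.3] 0.61 [0.4491 0.2985]
   tri [0.4549 0.2957 0.0753]
pin_tip side [283.6 131.1] 0.26 [ 0.6863 -0.3233]
block top [157.7 230.3] 0.72 [0.4482 0.285 ]
block top [148.9 227.7] 0.71 [0.4558 0.3094]
block side [217.8 322.7] 0.69 [0.4548 0.2926]
block side [234.5 305. ] 0.49 [0.4507 0.2394]
   tri [ 0.4526  0.2888 -0.0064]
block_hole top [149.1 230.1] 0.83 [0.447  0.2927]
block_hole side [218.2 308.7] 0.88 [0.4552 0.2863]
   tri [0.4485 0.29   0.0694]
cradle top [387.8 243.1] 0.61 [ 0.4013 -0.3397]
cradle side [366.4 167. ] 0.87 [ 0.4018 -0.3388]
cradle side [217.6 310.2] 0.41 [0.4731 0.2709]
cradle side [234.9 304.8] 0.29 [0.4503 0.2385]
   tri [ 0.4017 -0.3399 -0.0009]
cradle_floor top [388.1 242.3] 0.97 [ 0.4035 -0.3363]
cradle_floor side [363.1 163.3] 0.97 [ 0.4128 -0.3323]
   tri [ 0.4082 -0.3345  0.014 ]
1.25
```

View pics/top0z.png

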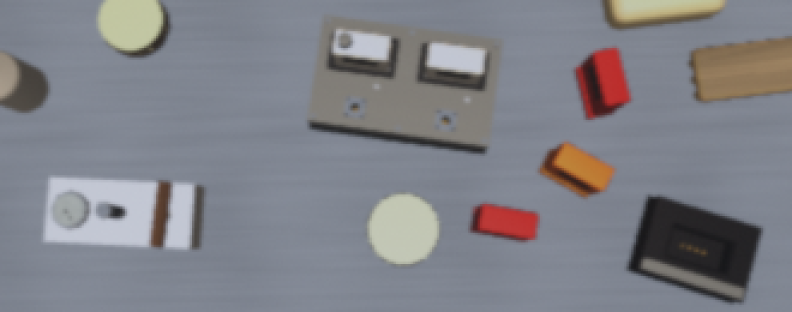

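View pics/side0z.png

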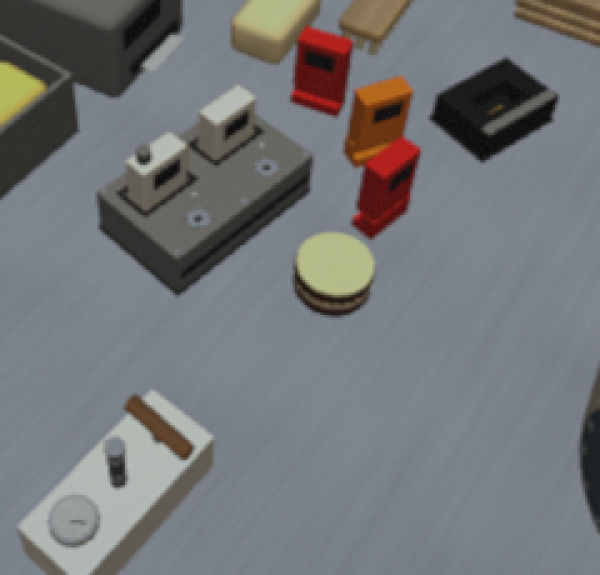

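{"fn": "drive_tool", "kwargs": {
  "delta_pos": [
    [2.3,3.4,0],
    [2.3,3.4,0],
    [2.3,3.4,0],
    [2.3,3.4,0],
    [2.3,3.4,0],
    [2.3,3.4,0],
    [2.3,3.4,0],
    [2.3,3.4,0],
    [2.3,3.4,0],
    [2.3,3.4,0],
    [2.3,3.4,0],
    [2.3,3.4,0]
  ],
  "angular": [
    [0,0,0.096],
    [0,0,0.096],
    [0,0,0.096],
    [0,0,0.096],
    [0,0,0.096],
    [0,0,0.096],
    [0,0,0.096],
    [0,0,0.096],
    [0,0,0.096],
    [0,0,0.096],
    [0,0,0.096],
    [0,0,0.096]
  ],
  "grip": 5
}}

```text
time_s: 2.25
eef_pos: [0.5024, -0.0916, 0.2566]
tcp_rot: [[-0.009, 0.001, -1.0], [1.0, -0.0, -0.009], [-0.0, -1.0, -0.001]]
contact_force: [2.1, -0.1, 0.4]
width: 0.587
```

{"fn": "drive_tool", "kwargs": {
  "delta_pos": [
    [2.2,3.2,0],
    [1.8,2.0,0],
    [0,0,0],
    [0,0,0]
  ],
  "angular": [
    [0,0,0],
    [0,0,0],
    [0,0,0],
    [0,0,0]
  ]
}}

```text
time_s: 2.58
eef_pos: [0.5422, -0.0403, 0.2556]
tcp_rot: [[-0.006, -0.001, -1.0], [1.0, -0.0, -0.006], [-0.0, -1.0, 0.001]]
contact_force: [-1.8, -0.2, 1.1]
width: 0.585
```

```bash
python3 - <<'E'
from h import *
o=manip.observe();c=cam("wrist",o)
im=manip.snapshot("wrist");cv2.imwrite("pics/w1.png",im);np.save("w1.npy",np.r_[o["eef_pos"],o["tcp_rot"].ravel()])
print(o["time_s"],o["eef_pos"],o["tcp_rot"].round(3).tolist())
for t,z in dict(hole_l=.06,logger_mid=.062,spare_mid=.062,dock=0).items():
    for x in manip.pinpoint("wrist",t)[:3]:
        print(t,np.round(x["uv"],1),round(x["score"],2),np.round(plane(c,x["uv"],z)[:2],4))
E
```

```text
2.5833 [ 0.54223206 -0.04031837  0.25559478] [[-0.006, -0.001, -1.0], [1.0, -0.0, -0.006], [-0.0, -1.0, 0.001]]
hole_l [242.6 236.1] 0.91 [0.5611 0.0388]
hole_l [256.9 155.3] 0.65 [ 0.5428 -0.0675]
logger_mid [197.2 226.6] 0.62 [0.619  0.0246]
spare_mid [349.3 104.5] 0.87 [ 0.4405 -0.1251]
spare_mid [206.7 149.8] 0.57 [ 0.6015 -0.0739]
dock [225.4 176.5] 0.62 [ 0.5884 -0.0259]
```

View pics/w1.png

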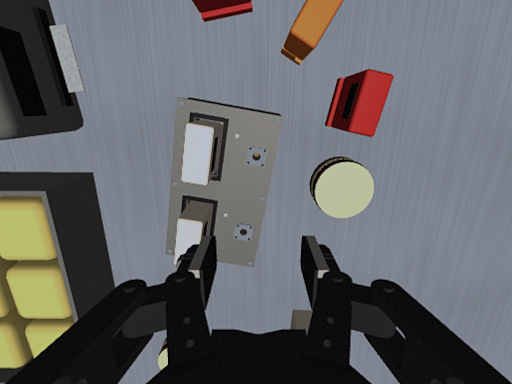

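```bash
python3 - <<'E'
from h import *
im=cv2.imread("pics/w1.png")
cv2.imwrite("pics/w1z.png",cv2.resize(im[90:275,155:290],None,fx=3.2,fy=3.2,interpolation=2))
g=cv2.cvtColor(im,6)
print(g[226:239,236:251]);print(g[150:163,250:265])
E
```

```text
[[124  81  94 128 131 129 133 134 133 133 134 134 140 131  95]
 [134 122 124 132 131 132 135 136 135 132 130 133 135 124  61]
 [134 131 129 133 133 133 121 113 129 134 134 132 136 125  86]
 [132 131 132 135 130  95  72  61  83 101 127 138 137 130 124]
 [132 131 132 130  88  33  27  29  25  39  95 140 137 132 133]
 [133 132 135 122  35  29  31  34  32  25  58 124 137 131 135]
 [129 131 134 124  40  29  34  39  35  26  51 113 135 130 135]
 [130 129 134 125  76  40  30  31  28  31  75 131 134 131 136]
 [134 132 133 131 115  74  45  45  53  73 111 140 132 131 135]
 [122 135 131 132 132 121 107  98 114 121 130 137 132 133 136]
 [ 79 123 133 131 135 136 135 129 137 136 135 135 132 135 137]
 [ 56 116 134 129 132 134 135 134 132 132 135 138 132 123 137]
 [107 127 131 133 133 136 134 134 132 133 137 128  87  92 139]]
[[126 134 134 129 129 131 134 131 131 129 131 133 136 121  54]
 [130 130 132 129 130 132 133 131 130 130 130 133 137 122  61]
 [129 130 132 130 131 127 129 129 130 131 132 134 136 130 114]
 [129 134 130 120 126 121 119 119 126 131 134 134 131 132 135]
 [129 135 124  82 103 119 118 119 115 101 115 138 132 130 132]
 [130 133 106  35  74 119 127 121  89  52  96 140 131 128 134]
 [132 129  92  18  43  81  91  84  47  32  89 143 132 130 135]
 [133 135 109  19  29  31  29  28  26  35  92 142 131 131 135]
 [132 136 123  51  24  33  34  32  27  57 115 139 130 131 136]
 [133 133 130 108  64  28  26  26  47  96 136 135 130 133 137]
 [134 131 133 135 116  90  93  93 113 128 138 131 130 135 135]
 [135 131 129 135 137 129 131 130 137 136 136 132 130 135 136]
 [136 129 131 132 135 136 135 133 133 136 135 131 135 139 135]]
```

View pics/w1z.png

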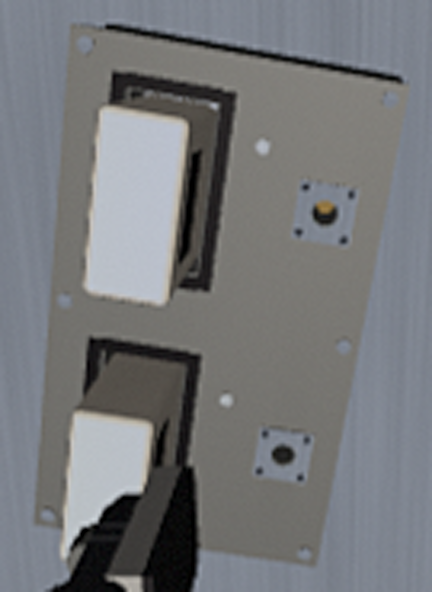

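```bash
python3 - <<'E'
from h import *
v=np.load("w1.npy");o=dict(eef_pos=v[:3],tcp_rot=v[3:].reshape(3,3))
c=cam("wrist",o)
L=plane(c,(243.0,231.8),.06);R=plane(c,(256.2,156.5),.06)
y=(L-R);print("L",L,"R",R,np.linalg.norm(y),"yaw",np.arctan2(-y[0],y[1]))
yaw=np.arctan2(-y[0],y[1]);ex=np.array([np.cos(yaw),np.sin(yaw),0]);print("logger mid",L+.06*ex)
g=cv2.cvtColor(cv2.imread("pics/top0.png"),6)
for (u,w) in((248,184),(286,189)):
    print(g[w-6:w+7,u-6:u+7])
t=cam("top");s=cam("side")
print(proj(t,L),proj(t,R),proj(s,L),proj(s,R))
# corners of the dock top from wrist
for uv in((155+80/3.2,90+24/3.2),(155+405/3.2,90+85/3.2),(155+316/3.2,90+566/3.2),(155+36/3.2,90+524/3.2)): print(plane(c,uv,.06))
# cradle
cr=np.array([.403,-.337,.014]);
cv2.imwrite("pics/crad.png",cv2.resize(cv2.imread("pics/top0.png")[215:275,350:430],None,fx=8,fy=8,interpolation=2))
E
```

```text
L [0.56047022 0.03261322 0.06      ] R [ 0.54367761 -0.06603468  0.06      ] 0.10006698288518957 yaw -0.16861152874840937
logger mid [0.61961934 0.0225444  0.06      ]
[[127 127 127 126 126 126 127 127 126 126 126 126 126]
 [126 127 126 125 127 127 127 126 127 127 126 126 127]
 [126 127 123 122 129 130 129 129 127 125 125 126 127]
 [127 126 123 121 130 132 132 130 125 120 121 125 126]
 [128 129 129 128 126 123 122 125 124 119 120 125 128]
 [129 130 132 126 109  87  88 108 125 127 125 127 128]
 [128 131 132 118  91  71  78 101 124 128 125 127 128]
 [129 131 131 120 100  98 106 115 128 131 128 129 128]
 [128 128 129 129 125 125 127 128 131 131 128 128 129]
 [125 118 114 126 132 131 132 131 128 125 124 127 128]
 [126 121 117 124 126 129 131 125 118 120 125 127 128]
 [127 126 126 127 127 128 129 127 123 121 126 128 127]
 [128 128 128 128 129 127 127 128 127 126 128 127 127]]
[[127 127 127 127 127 128 127 127 126 127 126 127 127]
 [127 126 126 127 127 128 127 127 128 127 127 127 127]
 [126 126 123 124 128 128 128 128 128 127 126 127 127]
 [126 122 114 116 128 132 132 131 128 126 125 127 127]
 [128 128 127 126 127 126 127 129 125 118 121 126 128]
 [128 131 132 126 112  99 106 123 128 126 127 127 128]
 [129 132 132 120  95  76  82 106 127 131 130 127 128]
 [129 132 132 124 110  97  87 101 125 132 130 128 128]
 [129 130 130 130 126 120 111 114 127 131 130 129 129]
 [127 123 121 130 133 132 129 128 128 127 128 129 129]
 [127 122 121 130 135 134 133 127 119 118 125 128 128]
 [128 127 127 129 131 131 130 126 119 121 125 128 128]
 [128 129 129 129 129 129 128 128 127 126 128 129 128]]
[247.99024589 184.57785608] [285.84496176 190.08364156] [249.92730993 207.02884401] [277.33338889 186.62587301]
[ 0.62833646 -0.1312867   0.06      ]
[ 0.51513294 -0.11169793  0.06      ]
[0.54643372 0.08532402 0.06      ]
[0.66352803 0.06557069 0.06      ]
```

View pics/crad.png

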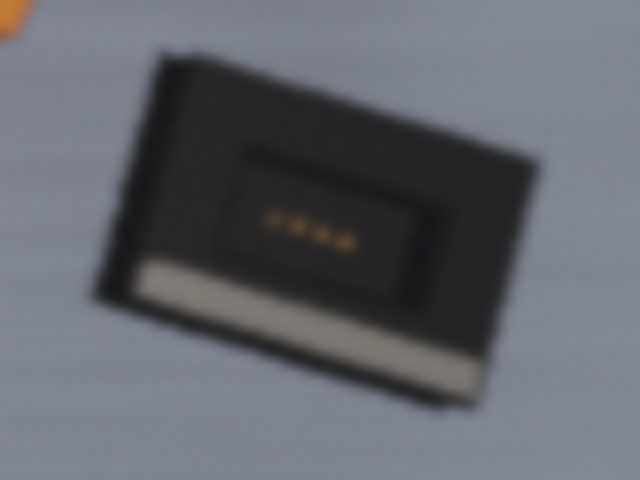

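{"fn": "drive_tool", "kwargs": {
  "delta_pos": [
    [-1,3.6,0],
    [-1,3.6,0],
    [-1,3.6,0],
    [-1,3.6,0],
    [-1,3.6,0],
    [-1,3.6,0],
    [-1,3.6,0],
    [-1,3.6,0],
    [-1,3.0,0],
    [0,0,0],
    [0,0,0],
    [0,0,0]
  ],
  "angular": [
    [0,0,0],
    [0,0,0],
    [0,0,0],
    [0,0,0],
    [0,0,0],
    [0,0,0],
    [0,0,0],
    [0,0,0],
    [0,0,0],
    [0,0,0],
    [0,0,0],
    [0,0,0]
  ]
}}

```text
time_s: 3.83
eef_pos: [0.4518, 0.2757, 0.2565]
tcp_rot: [[-0.004, 0.0, -1.0], [1.0, -0.0, -0.004], [-0.0, -1.0, -0.0]]
contact_force: [0.5, 0.9, -0.1]
width: 0.587
```

```bash
python3 - <<'E'
from h import *
o=manip.observe();c=cam("wrist",o)
im=manip.snapshot("wrist");cv2.imwrite("pics/w2.png",im);np.save("w2.npy",np.r_[o["eef_pos"],o["tcp_rot"].ravel()])
print(o["time_s"],o["eef_pos"],o["tcp_rot"].round(3).tolist())
for t,z in dict(pin_grip=.086,block_hole=.056,block=0).items():
    for x in manip.pinpoint("wrist",t)[:3]:
        print(t,np.round(x["uv"],1),round(x["score"],2),np.round(plane(c,x["uv"],z)[:2],4))
cv2.imwrite("pics/w2z.png",cv2.resize(im[60:330,120:400],None,fx=2.2,fy=2.2,interpolation=2))
E
```

```text
3.8333 [0.45179797 0.27572864 0.25652502] [[-0.004, 0.0, -1.0], [1.0, -0.0, -0.004], [-0.0, -1.0, -0.0]]
pin_grip [258.4 192.6] 0.74 [0.4508 0.2869]
block_hole [260.5 186.1] 0.65 [0.4481 0.2881]
block [255.5 181.5] 0.59 [0.4548 0.2977]
```

View pics/w2z.png

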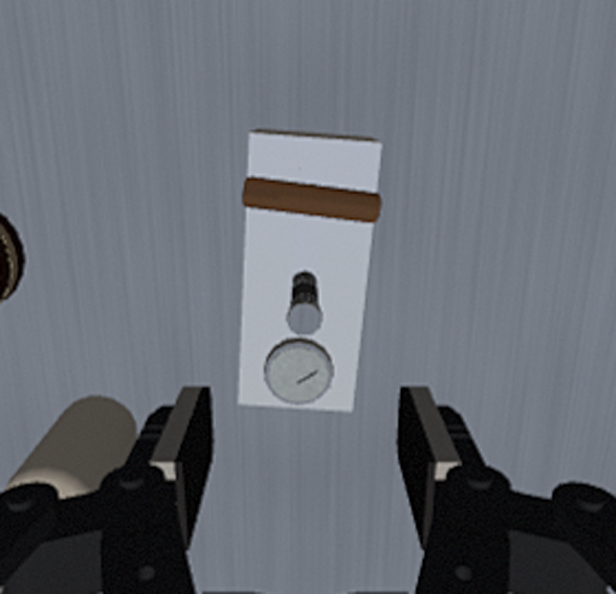

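```bash
python3 - <<'E'
from h import *
v=np.load("w2.npy");o=dict(eef_pos=v[:3],tcp_rot=v[3:].reshape(3,3))
c=cam("wrist",o)
f=lambda u,w:(120+u/2.2,60+w/2.2)
print("cap",plane(c,f(304,318),.116))
P=[plane(c,f(*q),.056) for q in((250,132),(381,142),(353,411),(239,404))]
for p in P: print(p)
print("centre",np.mean(P,0)); d=(P[3]+P[2]-P[0]-P[1])/2; print(np.linalg.norm(d),"yaw",np.arctan2(-d[0],d[1]))
t=cam("top")
print(proj(t,[.4515,.2895,.116]),proj(cam("side"),[.4515,.2895,.116]))
E
```

```text
cap [0.45100726 0.29024077 0.116     ]
[0.47960515 0.2086401  0.056     ]
[0.41063513 0.21347669 0.056     ]
[0.42065186 0.37330126 0.056     ]
[0.49034778 0.36872041 0.056     ]
centre [0.45030998 0.29103461 0.056     ]
0.1602888670801507 yaw -0.06480145861784163
[143.51663365 227.37843244] [217.07175291 297.0958842 ]
```

{"fn": "drive_tool", "kwargs": {
  "delta_pos": [
    [0,1.45,-2],
    [-0.1,0,-4],
    [0,0,-4],
    [0,0,-3.5],
    [0,0,-2],
    [0,0,-0.95],
    [0,0,0],
    [0,0,0]
  ],
  "angular": [
    [0,0,0],
    [0,0,0],
    [0,0,0],
    [0,0,0],
    [0,0,0],
    [0,0,0],
    [0,0,0],
    [0,0,0]
  ]
}}

```text
time_s: 4.7
eef_pos: [0.4516, 0.291, 0.0928]
tcp_rot: [[-0.004, 0.001, -1.0], [1.0, 0.0, -0.004], [0.0, -1.0, -0.001]]
contact_force: [0.2, -0.4, 0.8]
width: 0.584
```

{"fn": "drive_tool", "kwargs": {
  "delta_pos": [
    [0,0,0],
    [0,0,0],
    [0,0,0],
    [0,0,0],
    [0,0,0],
    [0,0,0],
    [0,0,0],
    [0,0,0]
  ],
  "angular": [
    [0,0,0],
    [0,0,0],
    [0,0,0],
    [0,0,0],
    [0,0,0],
    [0,0,0],
    [0,0,0],
    [0,0,0]
  ],
  "grip": 0
}}

```text
time_s: 5.37
eef_pos: [0.4514, 0.2916, 0.0933]
tcp_rot: [[-0.005, 0.002, -1.0], [1.0, 0.002, -0.005], [0.002, -1.0, -0.002]]
contact_force: [-2.8, -0.2, 6.3]
width: 0.147
```

```bash
python3 - <<'E'
from h import *
im=manip.snapshot("wrist");cv2.imwrite("pics/w3.png",im)
o=manip.observe();print(o["time_s"],o["eef_pos"],o["contact_force"],o["wrist_torque"])
E
```

```text
5.4167 [0.45136482 0.29159041 0.09330193] [-1.5700738   0.26560712  5.66497915] [-0.07042115  0.44893474  0.05355196]
```

View pics/w3.png

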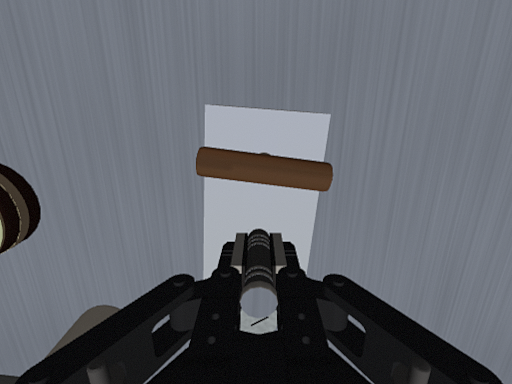

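{"fn": "drive_tool", "kwargs": {
  "delta_pos": [
    [0,0,1],
    [0,0,2],
    [0,0,3.5],
    [0,0,3.5],
    [0.5,-1,0],
    [0.8,-2,0],
    [0.8,-2,0],
    [0.8,-2,0],
    [0.8,-2,0],
    [0.8,-2,0],
    [0.8,-2,0],
    [0.8,-2,0]
  ],
  "angular": [
    [0,0,0],
    [0,0,0],
    [0,0,0],
    [0,0,0],
    [0,0,-0.12],
    [0,0,-0.12],
    [0,0,-0.12],
    [0,0,-0.12],
    [0,0,-0.12],
    [0,0,-0.12],
    [0,0,-0.12],
    [0,0,-0.12]
  ]
}}

```text
time_s: 6.42
eef_pos: [0.5116, 0.1399, 0.1923]
tcp_rot: [[0.82, -0.0, -0.572], [0.572, 0.0, 0.82], [-0.0, -1.0, 0.0]]
contact_force: [0.7, -0.2, -1.4]
width: 0.148
```

{"fn": "drive_tool", "kwargs": {
  "delta_pos": [
    [0.9,-2,0],
    [0.9,-2,0],
    [0.9,-2,0],
    [0.9,-2,0],
    [0.9,-1.9,-0.5],
    [0.4,-1,-1],
    [0,0,-1],
    [0,0,-0.5],
    [0,0,0],
    [0,0,0]
  ],
  "angular": [
    [0,0,-0.12],
    [0,0,-0.12],
    [0,0,-0.12],
    [0,0,-0.12],
    [0,0,-0.12],
    [0,0,-0.12],
    [0,0,0],
    [0,0,0],
    [0,0,0],
    [0,0,0]
  ]
}}

```text
time_s: 7.25
eef_pos: [0.5603, 0.0326, 0.1619]
tcp_rot: [[0.995, -0.001, 0.102], [-0.102, -0.0, 0.995], [-0.001, -1.0, -0.0]]
contact_force: [0.4, 0.3, 0.2]
width: 0.149
```

```bash
python3 - <<'E'
from h import *
o=manip.observe();c=cam("wrist",o)
im=manip.snapshot("wrist");cv2.imwrite("pics/w4.png",im);np.save("w4.npy",np.r_[o["eef_pos"],o["tcp_rot"].ravel()])
print(o["time_s"],o["eef_pos"],o["tcp_rot"].round(4).tolist(),o["contact_force"],o["wrist_torque"])
cv2.imwrite("pics/w4z.png",cv2.resize(im[100:330,150:370],None,fx=2.6,fy=2.6,interpolation=2))
for n in("top","side"):
    im=manip.snapshot(n);cv2.imwrite(f"pics/{n}4.png",im)
cv2.imwrite("pics/s4z.png",cv2.resize(im[120:300,170:330],None,fx=3.3,fy=3.3,interpolation=2))
E
```

```text
7.25 [0.56033047 0.03256194 0.16185592] [[0.9948, -0.0006, 0.1022], [-0.1022, -0.0002, 0.9948], [-0.0005, -1.0, -0.0003]] [0.38060287 0.34404174 0.2417437 ] [-0.00993716  0.00449573 -0.01301959]
```

View pics/w4z.png

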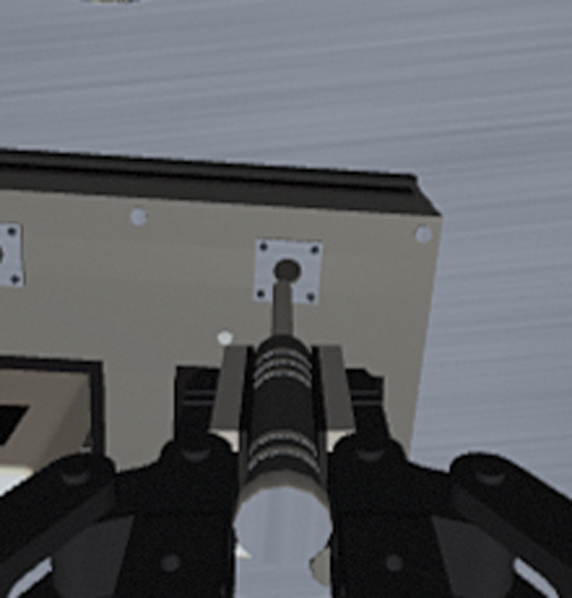

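View pics/s4z.png

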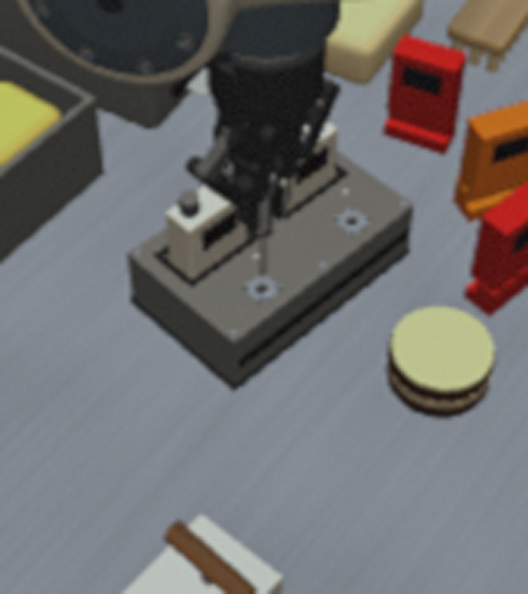

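```bash
python3 - <<'E'
from h import *
v=np.load("w4.npy");o=dict(eef_pos=v[:3],tcp_rot=v[3:].reshape(3,3))
c=cam("wrist",o)
h=plane(c,(150+287/2.6,100+270/2.6),.06);print("hole",h)
tipz=v[2]-.0873
print("tip",plane(c,(150+283/2.6,100+281/2.6),tipz),tipz)
print("cap",plane(c,(150+283/2.6,100+537/2.6),tipz+.11))
g=cv2.cvtColor(cv2.imread("pics/w4.png"),6); print(g[197:225,250:272])
E
```

```text
hole [0.5608114  0.03257366 0.06      ]
tip [0.55903439 0.03137074 0.07455592] 0.07455591520616152
cap [0.56247938 0.03084138 0.18455592]
[[142 135 144 141 140 138 140 140 140 139 141 139 140 138 139 138 137 137
  138 123  90 100]
 [143 142 141 141 141 141 143 145 148 148 146 146 147 144 142 143 141 142
  144 144 134 138]
 [139 139 139 139 140 143 145 140 115 103 103 103 118 136 147 144 143 143
  141 143 144 144]
 [136 138 137 138 138 138 123  90  54  29  32  32  54  87 119 146 142 140
  140 139 139 141]
 [135 135 136 138 141 134  75  29  36  38  38  40  34  34  67 126 144 136
  138 138 139 140]
 [136 137 136 139 139 115  36  37  43  44  43  42  40  34  36  90 146 140
  138 139 140 139]
 [138 139 138 140 133  77  29  41  43  42  43  42  41  39  25  74 146 140
  138 138 140 138]
 [137 138 140 141 134  65  32  39  43  45  41  42  41  35  30  69 135 142
  141 141 140 140]
 [138 139 140 141 137  90  29  40  41  43  44  42  41  36  35  80 137 141
  139 139 138 139]
 [138 137 140 140 141 120  41  33  40  40  43  40  38  36  62 109 146 141
  139 141 141 143]
 [137 136 135 136 143 140  95  4
[... 942 characters left out ...]
3  64  90 118 113 112 115 118
  117 118 118 121]
 [115 113 115 116 100  51  65  67  69  65  64  63  86 120 114 114 114 114
  116 114 114 112]
 [113 115 115 114  90  55  64  66  68  67  64  62  87 120 116 115 116 115
  114 115 116 117]
 [114 114 116 112  92  55  65  66  67  68  64  64  86 120 115 115 115 116
  115 116 113 117]
 [113 115 115 114  92  54  64  69  68  65  67  65  87 120 114 114 114 114
  113 115 114 115]
 [113 113 116 115  92  55  65  67  67  67  66  65  86 120 116 114 114 113
  115 115 115 114]
 [115 114 116 115  91  56  65  67  68  67  64  63  83 119 113 114 114 113
  114 114 115 114]
 [114 114 115 115  91  57  64  67  68  67  66  59  76 122 115 113 114 115
  113 116 114 113]]
```

```bash
python3 - <<'E'
from h import *
c=cam("side")
for y in(.0313,.0326): 
  for z in(.0746,.10): print(y,z,(proj(c,[.5603,y,z])-[170,120])*3.3)
print("hole",(proj(c,[.5606,.0326,.06])-[170,120])*3.3)
g=cv2.cvtColor(cv2.imread("pics/side4.png"),6); print(g[192:213,242:258])
E
```

```text
0.0313 0.0746 [265.14237025 273.81385951]
0.0313 0.1 [265.45991741 251.56369388]
0.0326 0.0746 [264.11784979 274.88086199]
0.0326 0.1 [264.41570028 252.63475276]
hole [263.6322339  287.10547772]
[[ 99  96  75  45  36  54  70  75  83  96 104 107 107 107 108 107]
 [ 97  81  51  36  53  85  88  84  87 101 108 107 107 107 106 108]
 [ 68  48  47  66  88 102  92  84  89 102 106 108 108 106 107 108]
 [ 39  54  85  97 105 107  94  82  86 100 106 107 107 106 107 107]
 [ 53  84 103 108 109 118 102  83  86 101 106 106 106 107 107 107]
 [ 95 104 106 109 124 145 124  90  86 100 106 107 107 107 106 107]
 [108 106 106 107 116 124 108  86  85 100 107 107 106 108 107 107]
 [108 107 107 106 108 108  94  84  86 100 107 108 107 108 106 106]
 [106 107 107 106 109 107  93  82  86 101 106 108 108 106 108 107]
 [106 107 107 107 107 106  93  79  86 100 107 107 107 107 106 107]
 [107 107 107 108 108 108  92  80  90 102 107 108 108 108 108 108]
 [107 107 107 106 107 114 108 101 109 112 107 108 107 107 107 107]
 [107 107 107 108 115 126 127 127 129 126 115 108 107 108 108 107]
 [107 107 115 125 131 135 129 125 132 133 128 117 109 107 107 107]
 [107 106 113 130 135 124 103  91 106 128 134 118 113 111 107 107]
 [106  98  99 122 134 108  72  62  83 121 136 124 105 101 105 106]
 [107 104 106 125 135 118  89  87 117 136 137 127 108 103 107 108]
 [107 107 108 115 130 132 125 123 135 138 130 119 109 107 107 107]
 [108 107 107 108 113 122 117 112 116 112 111 109 108 107 107  97]
 [107 107 106 108 107 107  99 102 108 105 106 108 109 107  96  75]
 [108 106 106 107 107 106 102 107 108 107 108 108 102  89  72  55]]
```

{"fn": "drive_tool", "kwargs": {
  "delta_pos": [
    [0.04,0.13,0],
    [0,0,0],
    [0,0,-0.4],
    [0,0,-0.4],
    [0,0,-0.3],
    [0,0,-0.3],
    [0,0,-0.2],
    [0,0,-0.2],
    [0,0,-0.2],
    [0,0,-0.1],
    [0,0,0],
    [0,0,0]
  ],
  "angular": [
    [0,0,0],
    [0,0,0],
    [0,0,0],
    [0,0,0],
    [0,0,0],
    [0,0,0],
    [0,0,0],
    [0,0,0],
    [0,0,0],
    [0,0,0],
    [0,0,0],
    [0,0,0]
  ]
}}

```text
time_s: 8.4
eef_pos: [0.5611, 0.0332, 0.1408]
tcp_rot: [[0.994, 0.0, 0.105], [-0.105, -0.0, 0.994], [0.0, -1.0, -0.0]]
contact_force: [-0.2, -0.1, -0.2]
width: 0.146
```

```bash
python3 - <<'E'
from h import *
im=manip.snapshot("wrist")
o=manip.observe();print(o["time_s"],o["eef_pos"],o["contact_force"],o["wrist_torque"])
cv2.imwrite("pics/w5z.png",cv2.resize(im[130:290,190:330],None,fx=3.5,fy=3.5,interpolation=2))
E
```

```text
8.45 [0.56115757 0.03323206 0.14089651] [ 0.30410101  0.20176192 -0.26132816] [ 0.06945914  0.04059247 -0.01621363]
```

View pics/w5z.png

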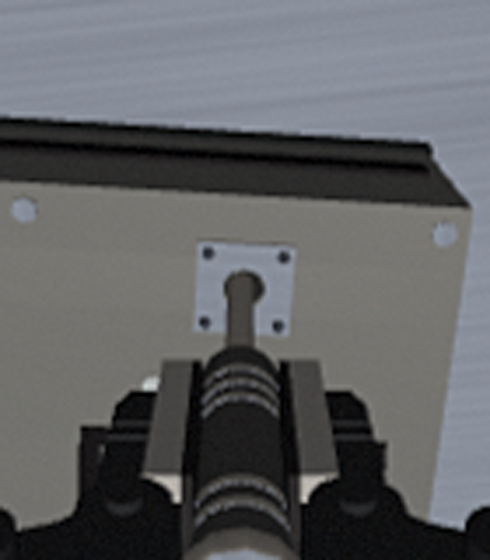

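{"fn": "drive_tool", "kwargs": {
  "delta_pos": [
    [0,0.08,0],
    [0,0,-0.1],
    [0,0,-0.1],
    [0,0,-0.1],
    [0,0,0]
  ],
  "angular": [
    [0,0,0],
    [0,0,0],
    [0,0,0],
    [0,0,0],
    [0,0,0]
  ]
}}

```text
time_s: 8.87
eef_pos: [0.5609, 0.034, 0.1375]
tcp_rot: [[0.994, -0.0, 0.105], [-0.105, -0.0, 0.994], [-0.0, -1.0, -0.0]]
contact_force: [-0.8, -0.1, -1.3]
width: 0.145
```

{"fn": "drive_tool", "kwargs": {
  "delta_pos": [
    [0,0,-0.1],
    [0,0,-0.1],
    [0,0,0]
  ],
  "angular": [
    [0,0,0],
    [0,0,0],
    [0,0,0]
  ]
}}

```text
time_s: 9.12
eef_pos: [0.5609, 0.034, 0.1355]
tcp_rot: [[0.994, -0.0, 0.105], [-0.105, -0.0, 0.994], [-0.0, -1.0, -0.0]]
contact_force: [0.1, -0.3, -1.8]
width: 0.146
```

{"fn": "drive_tool", "kwargs": {
  "delta_pos": [
    [0,0,-0.1],
    [0,0,-0.1],
    [0,0,0]
  ],
  "angular": [
    [0,0,0],
    [0,0,0],
    [0,0,0]
  ]
}}

```text
time_s: 9.37
eef_pos: [0.561, 0.034, 0.1335]
tcp_rot: [[0.994, -0.0, 0.105], [-0.105, -0.0, 0.994], [-0.0, -1.0, -0.0]]
contact_force: [-0.5, 0.3, -0.8]
width: 0.148
```

{"fn": "drive_tool", "kwargs": {
  "delta_pos": [
    [0,0,-0.1],
    [0,0,-0.1],
    [0,0,0]
  ],
  "angular": [
    [0,0,0],
    [0,0,0],
    [0,0,0]
  ]
}}

```text
time_s: 9.62
eef_pos: [0.561, 0.034, 0.1315]
tcp_rot: [[0.994, -0.0, 0.105], [-0.105, -0.0, 0.994], [-0.0, -1.0, -0.0]]
contact_force: [-0.1, 0.1, -0.9]
width: 0.144
```

{"fn": "drive_tool", "kwargs": {
  "delta_pos": [
    [0,0,-0.1],
    [0,0,-0.1],
    [0,0,0]
  ],
  "angular": [
    [0,0,0],
    [0,0,0],
    [0,0,0]
  ]
}}

```text
time_s: 9.87
eef_pos: [0.561, 0.0341, 0.1295]
tcp_rot: [[0.994, -0.0, 0.105], [-0.105, 0.0, 0.994], [-0.0, -1.0, -0.0]]
contact_force: [0.3, 0.2, -0.9]
width: 0.146
```

{"fn": "drive_tool", "kwargs": {
  "delta_pos": [
    [0,0,-0.1],
    [0,0,-0.1],
    [0,0,0]
  ],
  "angular": [
    [0,0,0],
    [0,0,0],
    [0,0,0]
  ]
}}

```text
time_s: 10.12
eef_pos: [0.5609, 0.034, 0.1275]
tcp_rot: [[0.994, -0.0, 0.105], [-0.105, -0.0, 0.994], [-0.0, -1.0, -0.0]]
contact_force: [1.1, 0.4, -1.4]
width: 0.143
```

Tip about 20 mm deep, still free.

{"fn": "drive_tool", "kwargs": {
  "delta_pos": [
    [0,0,-0.1],
    [0,0,-0.1],
    [0,0,0]
  ],
  "angular": [
    [0,0,0],
    [0,0,0],
    [0,0,0]
  ]
}}

```text
time_s: 10.37
eef_pos: [0.5609, 0.034, 0.1255]
tcp_rot: [[0.994, -0.0, 0.105], [-0.105, -0.0, 0.994], [-0.0, -1.0, -0.0]]
contact_force: [0.2, -0.0, -0.2]
width: 0.147
```

{"fn": "drive_tool", "kwargs": {
  "delta_pos": [
    [0,0,-0.1],
    [0,0,-0.1],
    [0,0,0]
  ],
  "angular": [
    [0,0,0],
    [0,0,0],
    [0,0,0]
  ]
}}

```text
time_s: 10.62
eef_pos: [0.561, 0.0341, 0.1235]
tcp_rot: [[0.994, -0.0, 0.105], [-0.105, -0.0, 0.994], [-0.0, -1.0, -0.0]]
contact_force: [-0.9, 0.1, -0.4]
width: 0.153
```

{"fn": "drive_tool", "kwargs": {
  "delta_pos": [
    [0,0,-0.1],
    [0,0,-0.1],
    [0,0,0]
  ],
  "angular": [
    [0,0,0],
    [0,0,0],
    [0,0,0]
  ]
}}

```text
time_s: 10.87
eef_pos: [0.5612, 0.034, 0.1218]
tcp_rot: [[0.994, 0.0, 0.105], [-0.105, -0.0, 0.994], [0.0, -1.0, 0.0]]
contact_force: [-0.8, -0.3, -0.5]
width: 0.148
```

{"fn": "drive_tool", "kwargs": {
  "delta_pos": [
    [0,0,-0.1],
    [0,0,0],
    [0,0,0]
  ],
  "angular": [
    [0,0,0],
    [0,0,0],
    [0,0,0]
  ]
}}

```text
time_s: 11.12
eef_pos: [0.5613, 0.0341, 0.1212]
tcp_rot: [[0.994, 0.001, 0.105], [-0.105, 0.0, 0.994], [0.001, -1.0, 0.0]]
contact_force: [-0.1, -0.2, 2.7]
width: 0.149
```

{"fn": "drive_tool", "kwargs": {
  "delta_pos": [
    [0,0,-0.1],
    [0,0,0],
    [0,0,0]
  ],
  "angular": [
    [0,0,0],
    [0,0,0],
    [0,0,0]
  ]
}}

```text
time_s: 11.37
eef_pos: [0.5613, 0.0341, 0.1201]
tcp_rot: [[0.994, 0.001, 0.105], [-0.105, 0.0, 0.994], [0.001, -1.0, 0.0]]
contact_force: [0.2, -0.0, 3.0]
width: 0.145
```

{"fn": "drive_tool", "kwargs": {
  "delta_pos": [
    [0,0,-0.1],
    [0,0,0],
    [0,0,0]
  ],
  "angular": [
    [0,0,0],
    [0,0,0],
    [0,0,0]
  ]
}}

```text
time_s: 11.62
eef_pos: [0.5613, 0.0341, 0.1189]
tcp_rot: [[0.994, 0.0, 0.105], [-0.105, 0.0, 0.994], [0.0, -1.0, 0.0]]
contact_force: [-1.0, 0.4, 4.0]
width: 0.149
```

{"fn": "drive_tool", "kwargs": {
  "delta_pos": [
    [0,0,-0.1],
    [0,0,0],
    [0,0,0]
  ],
  "angular": [
    [0,0,0],
    [0,0,0],
    [0,0,0]
  ]
}}

```text
time_s: 11.87
eef_pos: [0.5613, 0.0341, 0.1179]
tcp_rot: [[0.994, 0.0, 0.105], [-0.105, 0.0, 0.994], [0.0, -1.0, 0.0]]
contact_force: [-0.5, 0.7, 4.3]
width: 0.149
```

{"fn": "drive_tool", "kwargs": {
  "delta_pos": [
    [0,0,-0.1],
    [0,0,0],
    [0,0,0]
  ],
  "angular": [
    [0,0,0],
    [0,0,0],
    [0,0,0]
  ]
}}

```text
time_s: 12.12
eef_pos: [0.5613, 0.0341, 0.1169]
tcp_rot: [[0.994, 0.0, 0.105], [-0.105, 0.0, 0.994], [0.0, -1.0, 0.0]]
contact_force: [-0.5, 0.7, 5.3]
width: 0.147
```

```bash
cat > look.py <<'E'
from h import *
import sys
k=sys.argv[1]
a=manip.snapshot("side")[150:250,200:300];b=manip.snapshot("wrist")
cv2.imwrite(f"pics/p{k}.png",np.hstack([cv2.resize(a,(380,380),interpolation=2),cv2.resize(b[100:384,130:414],(380,380),interpolation=2)]))
o=manip.observe();print(o["time_s"],o["eef_pos"],o["contact_force"])
E
python3 look.py 1
```

```text
12.2167 [0.56124441 0.03409844 0.1169156 ] [-0.60489456 -0.01981007  5.71000518]
```

View pics/p1.png

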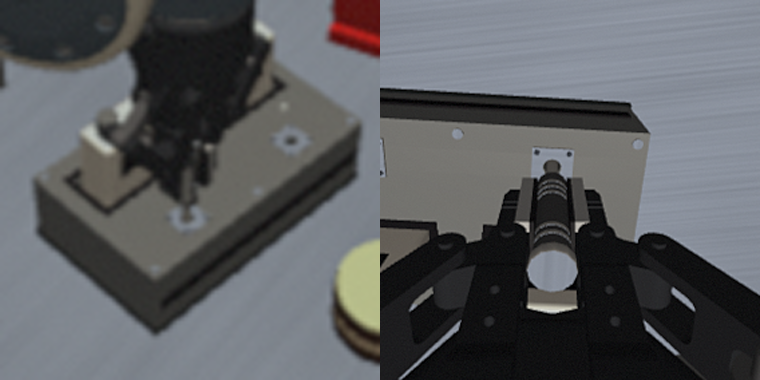

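{"fn": "drive_tool", "kwargs": {
  "delta_pos": [
    [0,0,-0.1],
    [0,0,0],
    [0,0,0]
  ],
  "angular": [
    [0,0,0],
    [0,0,0],
    [0,0,0]
  ]
}}

```text
time_s: 12.47
eef_pos: [0.5612, 0.0341, 0.1159]
tcp_rot: [[0.994, 0.0, 0.105], [-0.105, 0.0, 0.994], [0.0, -1.0, 0.0]]
contact_force: [-0.7, 0.4, 5.6]
width: 0.148
```

{"fn": "drive_tool", "kwargs": {
  "delta_pos": [
    [0,0,-0.1],
    [0,0,0],
    [0,0,0]
  ],
  "angular": [
    [0,0,0],
    [0,0,0],
    [0,0,0]
  ]
}}

```text
time_s: 12.72
eef_pos: [0.5612, 0.0341, 0.1148]
tcp_rot: [[0.994, 0.0, 0.105], [-0.105, 0.0, 0.994], [0.0, -1.0, 0.0]]
contact_force: [-0.3, -0.4, 4.1]
width: 0.149
```

```bash
python3 look.py 2
```

```text
12.8167 [0.56120042 0.0340881  0.11483587] [0.12557738 1.37835092 4.85910036]
```

View pics/p2.png

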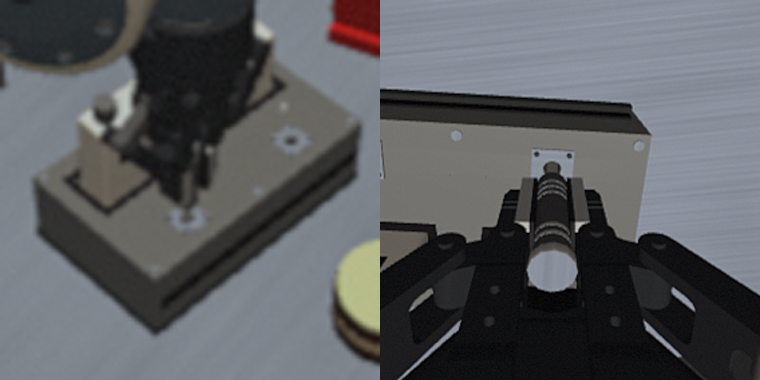

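{"fn": "drive_tool", "kwargs": {
  "delta_pos": [
    [0,0,0],
    [0,0,0.5],
    [0,0,1.5],
    [0,0,2],
    [0,0,2],
    [0,0,1.8],
    [-0.5,1,0],
    [-0.8,2,0],
    [-0.8,2,0],
    [-0.8,2,0],
    [-0.8,2,0],
    [-0.8,2,0]
  ],
  "angular": [
    [0,0,0],
    [0,0,0],
    [0,0,0],
    [0,0,0],
    [0,0,0],
    [0,0,0],
    [0,0,0.12],
    [0,0,0.12],
    [0,0,0.12],
    [0,0,0.12],
    [0,0,0.12],
    [0,0,0.12]
  ]
}}

```text
time_s: 13.82
eef_pos: [0.5148, 0.1445, 0.1919]
tcp_rot: [[0.814, -0.003, -0.581], [0.581, -0.001, 0.814], [-0.003, -1.0, 0.001]]
contact_force: [1.4, 0.6, -0.9]
width: 0.148
```

{"fn": "drive_tool", "kwargs": {
  "delta_pos": [
    [-0.8,2,0],
    [-0.8,2,0],
    [-0.8,2,0],
    [-0.8,2,0],
    [-0.8,2,0],
    [-0.9,2,0],
    [-0.9,1.9,0],
    [-0.5,0.9,0],
    [0,0,0],
    [0,0,0]
  ],
  "angular": [
    [0,0,0.12],
    [0,0,0.12],
    [0,0,0.12],
    [0,0,0.12],
    [0,0,0.12],
    [0,0,0.12],
    [0,0,0.12],
    [0,0,0.12],
    [0,0,0],
    [0,0,0]
  ]
}}

```text
time_s: 14.65
eef_pos: [0.4524, 0.2919, 0.192]
tcp_rot: [[-0.002, -0.002, -1.0], [1.0, -0.001, -0.002], [-0.001, -1.0, 0.002]]
contact_force: [0.1, 0.3, -0.3]
width: 0.151
```

```bash
python3 - <<'E'
from h import *
im=manip.snapshot("wrist");cv2.imwrite("pics/w6.png",im)
s=manip.snapshot("side");t=manip.snapshot("top")
o=manip.observe();print(o["time_s"],o["eef_pos"],o["tcp_rot"].round(4).tolist(),o["contact_force"])
np.save("w6.npy",np.r_[o["eef_pos"],o["tcp_rot"].ravel()])
cv2.imwrite("pics/top6.png",t)
cv2.imwrite("pics/w6z.png",np.hstack([cv2.resize(im[70:320,150:370],(440,500),interpolation=2),cv2.resize(s[150:300,200:305],(350,500),interpolation=2)]))
E
```

```text
14.8 [0.4531784  0.29121996 0.19248452] [[-0.0011, -0.0007, -1.0], [1.0, -0.0007, -0.0011], [-0.0007, -1.0, 0.0007]] [-0.2986978   0.77228972 -0.82537986]
```

View pics/w6z.png

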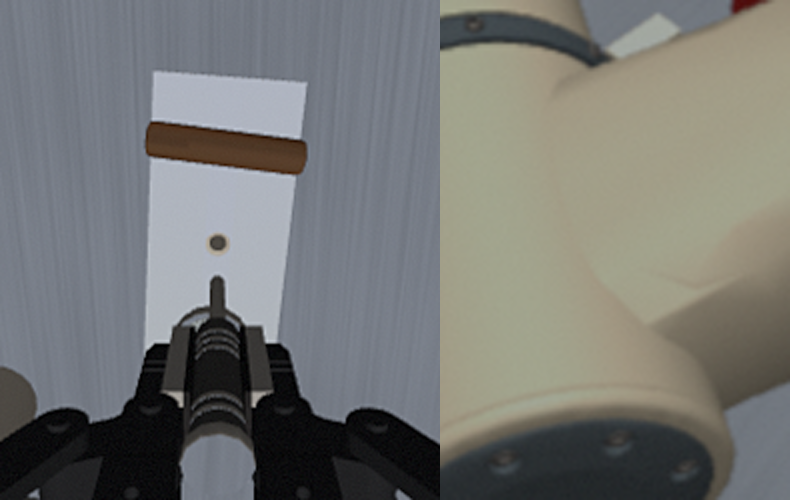

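```bash
python3 - <<'E'
from h import *
v=np.load("w6.npy");o=dict(eef_pos=v[:3],tcp_rot=v[3:].reshape(3,3))
c=cam("wrist",o)
g=cv2.cvtColor(cv2.imread("pics/w6.png"),6)
print(g[184:200,250:268]);print(g[204:218,250:268])
print("hole",plane(c,(259,191.5),.056));tz=v[2]-.0873
print("tip pred",proj(c,[v[0],v[1],tz]),proj(c,[v[0],v[1]-.003,tz]))
for r in(208,209,210,211):print(r,plane(c,(258.6,r),tz))
E
```

```text
[[179 180 180 181 179 181 178 180 180 181 181 180 180 180 180 180 180 181]
 [181 182 178 180 181 182 182 182 179 182 183 182 182 180 181 180 179 180]
 [180 179 181 180 182 184 178 173 171 173 174 176 182 182 181 180 180 179]
 [180 179 180 181 179 176 164 137 129 130 131 158 171 180 183 182 178 180]
 [180 179 181 178 168 146 114  86  75  77  82 111 145 170 177 182 181 180]
 [179 180 179 172 157 104  58  67  71  71  64  67 109 164 168 183 180 179]
 [179 181 179 171 155  67  68  74  75  74  72  63  88 153 164 181 179 180]
 [180 179 179 170 156  58  70  75  74  76  73  65  86 143 165 179 180 180]
 [180 181 178 170 157  72  70  73  75  75  71  64  85 144 165 178 181 180]
 [179 180 178 170 162 111  62  68  72  73  66  71 111 156 166 180 180 178]
 [180 180 180 174 169 154 107  75  60  61  69 112 154 165 169 183 180 180]
 [179 180 182 175 173 169 158 143 138 138 138 154 167 169 178 180 181 179]
 [179 180 179 179 177 170 169 173 174 173 168 167 170 176 181 180 180 179]
 [179 180 180 182 181 176 174 172 171 169 170 174 179 181 181 180 181 180]
 [179 179 180 181 181 180 179 179 177 177 180 181 
[... 712 characters left out ...]
80 187 173  60  47  55  56  54  48  70 141 190 182 179 180 180]
 [181 178 181 187 175  65  46  55  55  51  50  61 129 190 181 180 179 179]
 [178 180 181 188 174  47  48  55  56  52  50  52 119 193 181 178 178 179]
 [179 180 180 187 173  28  51  54  53  51  50  51 120 192 181 180 180 180]
 [181 180 181 186 173  28  49  56  57  54  50  52 120 192 182 180 180 180]
 [178 179 180 188 173  31  49  54  57  55  48  52 121 193 182 180 180 180]]
hole [0.45148984 0.29016869 0.056     ]
tip pred [257.22290103 210.66618124] [257.22265117 207.28269871]
208 [0.45204079 0.28885331 0.10518452]
209 [0.45203942 0.28973892 0.10518452]
210 [0.45203805 0.29062675 0.10518452]
211 [0.45203667 0.29151683 0.10518452]
```

{"fn": "drive_tool", "kwargs": {
  "delta_pos": [
    [-0.17,0.03,0],
    [0,0,-1],
    [0,0,-1.5],
    [0,0,-0.8],
    [0,0,0],
    [0,0,0],
    [0,0,0],
    [0,0,0]
  ],
  "angular": [
    [0,0,0],
    [0,0,0],
    [0,0,0],
    [0,0,0],
    [0,0,0],
    [0,0,0],
    [0,0,0],
    [0,0,0]
  ]
}}

```text
time_s: 15.47
eef_pos: [0.4518, 0.2926, 0.1605]
tcp_rot: [[-0.004, 0.001, -1.0], [1.0, 0.001, -0.004], [0.001, -1.0, -0.001]]
contact_force: [0.2, 0.1, -0.3]
width: 0.146
```

```bash
python3 - <<'E'
from h import *
o=manip.observe();c=cam("wrist",o)
im=manip.snapshot("wrist");v=o["eef_pos"]
print(o["time_s"],v,o["tcp_rot"].round(4).tolist())
g=cv2.cvtColor(im,6);print(g[204:226,248:270])
tz=v[2]-.0873; print(tz,proj(c,[.4507,.2905,.056]),proj(c,[v[0],v[1],tz]))
cv2.imwrite("pics/w7z.png",cv2.resize(im[170:270,205:315],None,fx=5,fy=5,interpolation=2))
E
```

```text
15.4667 [0.45179793 0.29261038 0.16050673] [[-0.004, 0.0011, -1.0], [1.0, 0.0008, -0.004], [0.0008, -1.0, -0.0011]]
[[178 178 177 177 169 168 166 133  88  60  63  65  82 110 152 164 167 177
  179 178 178 177]
 [178 177 178 178 174 167 167 167 146 136 137 138 143 154 167 161 172 179
  178 177 177 177]
 [176 178 179 178 178 175 167 168 173 178 178 176 171 165 163 170 178 178
  178 177 176 177]
 [178 178 177 177 179 178 176 174 168 140 139 137 163 174 174 178 179 179
  177 178 177 178]
 [177 177 178 178 177 177 184 178 133  74  72  68 116 160 187 180 179 177
  179 177 176 178]
 [177 177 178 177 178 179 182 154  68  41  45  41  48 110 175 182 178 178
  178 176 178 178]
 [177 177 177 177 177 183 172  99  35  51  52  50  42  71 148 184 178 179
  177 178 177 176]
 [178 179 177 177 179 184 170  57  44  51  55  50  46  65 137 185 179 178
  176 176 177 179]
 [177 176 177 177 179 184 171  63  46  54  54  51  46  68 141 189 178 177
  178 177 177 177]
 [177 176 178 178 177 184 172  62  46  53  56  51  48  59 128 189 180 176
  177 176 177 178]
 [177 177 178 177 179 186 171  46  44  53  54  50  49 
[... 438 characters left out ...]
70  30  50  54  54  53  51  45 109 192 180 176
  177 178 176 176]
 [176 178 176 178 180 185 172  28  50  54  52  52  50  38 102 192 180 177
  177 178 177 177]
 [177 178 177 177 179 186 173  31  50  55  55  53  52  40 102 192 180 177
  177 177 177 178]
 [177 177 178 176 178 181 150  34  49  55  54  56  52  38 101 193 181 178
  177 177 177 176]
 [177 177 176 177 180 177 133  34  49  55  54  54  52  42 101 192 179 176
  178 178 178 177]
 [177 179 177 178 181 177 132  36  51  55  54  53  51  41 103 193 179 178
  177 177 176 178]
 [177 178 175 178 180 180 132  38  51  55  54  54  51  43 104 195 181 177
  178 178 177 176]]
0.07320672866694396 [258.70538819 201.09414966] [257.40234961 210.51237431]
```

View pics/w7z.png

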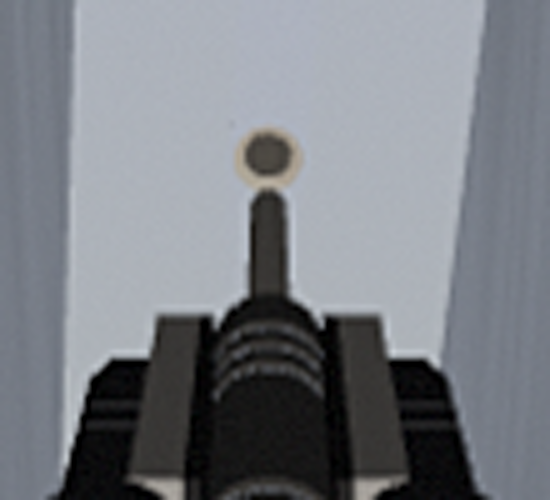

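{"fn": "drive_tool", "kwargs": {
  "delta_pos": [
    [-0.03,-0.13,0],
    [0,0,-0.5],
    [0,0,-0.6],
    [0,0,-0.2],
    [0,0,0],
    [0,0,0]
  ],
  "angular": [
    [0,0,0],
    [0,0,0],
    [0,0,0],
    [0,0,0],
    [0,0,0],
    [0,0,0]
  ]
}}

```text
time_s: 16.02
eef_pos: [0.451, 0.2909, 0.1465]
tcp_rot: [[-0.004, -0.0, -1.0], [1.0, -0.001, -0.004], [-0.001, -1.0, 0.0]]
contact_force: [-0.1, -0.8, -0.7]
width: 0.145
```

```bash
python3 - <<'E'
from h import *
o=manip.observe();c=cam("wrist",o)
im=manip.snapshot("wrist");v=o["eef_pos"]
print(o["time_s"],v,o["tcp_rot"].round(4).tolist())
tz=v[2]-.0873; print(tz,proj(c,[.4507,.2905,.056]),proj(c,[v[0],v[1],tz]))
cv2.imwrite("pics/w8z.png",cv2.resize(im[180:240,225:290],None,fx=9,fy=9,interpolation=2))
E
```

```text
16.0167 [0.45101909 0.29090395 0.14647554] [[-0.004, -0.0004, -1.0], [1.0, -0.0006, -0.004], [-0.0006, -1.0, 0.0004]]
0.05917554006496502 [257.63594009 208.80373756] [257.24649503 210.65400407]
```

View pics/w8z.png

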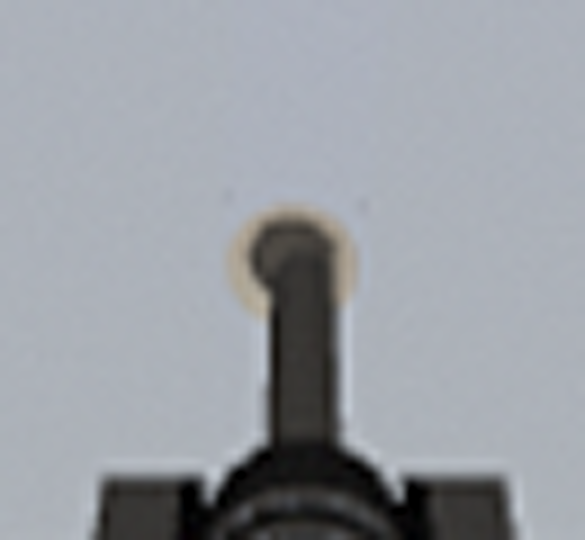

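{"fn": "drive_tool", "kwargs": {
  "delta_pos": [
    [0.06,0,0],
    [0,0,-0.2],
    [0,0,-0.2],
    [0,0,-0.2],
    [0,0,-0.2],
    [0,0,0]
  ],
  "angular": [
    [0,0,0],
    [0,0,0],
    [0,0,0],
    [0,0,0],
    [0,0,0],
    [0,0,0]
  ]
}}

```text
time_s: 16.57
eef_pos: [0.4514, 0.2909, 0.1382]
tcp_rot: [[-0.004, -0.001, -1.0], [1.0, -0.001, -0.004], [-0.001, -1.0, 0.001]]
contact_force: [-0.4, -0.1, -1.2]
width: 0.152
```

{"fn": "drive_tool", "kwargs": {
  "delta_pos": [
    [0,0,-0.4],
    [0,0,-0.4],
    [0,0,0]
  ],
  "angular": [
    [0,0,0],
    [0,0,0],
    [0,0,0]
  ]
}}

```text
time_s: 16.82
eef_pos: [0.4512, 0.2907, 0.1297]
tcp_rot: [[-0.004, -0.001, -1.0], [1.0, -0.001, -0.004], [-0.001, -1.0, 0.001]]
contact_force: [-0.8, 1.4, -1.0]
width: 0.152
```

{"fn": "drive_tool", "kwargs": {
  "delta_pos": [
    [0,0,-0.8],
    [0,0,-0.8],
    [0,0,-0.8],
    [0,0,-0.6],
    [0,0,-0.3],
    [0,0,-0.2],
    [0,0,0]
  ],
  "angular": [
    [0,0,0],
    [0,0,0],
    [0,0,0],
    [0,0,0],
    [0,0,0],
    [0,0,0],
    [0,0,0]
  ]
}}

```text
time_s: 17.4
eef_pos: [0.4515, 0.2908, 0.0952]
tcp_rot: [[-0.004, -0.001, -1.0], [1.0, -0.001, -0.004], [-0.001, -1.0, 0.001]]
contact_force: [-0.2, -0.6, -1.1]
width: 0.148
```

{"fn": "drive_tool", "kwargs": {
  "delta_pos": [
    [0,0,-0.1],
    [0,0,0]
  ],
  "angular": [
    [0,0,0],
    [0,0,0]
  ]
}}

```text
time_s: 17.57
eef_pos: [0.4518, 0.2911, 0.0949]
tcp_rot: [[-0.004, 0.0, -1.0], [1.0, 0.0, -0.004], [0.0, -1.0, -0.0]]
contact_force: [0.7, -0.9, -0.8]
width: 0.15
```

{"fn": "drive_tool", "kwargs": {
  "delta_pos": [
    [0,0,0],
    [0,0,0],
    [0,0,0],
    [0,0,0],
    [0,0,0],
    [0,0,0.5],
    [0,0,2],
    [0,0,4],
    [0,0,4],
    [0,0,2]
  ],
  "angular": [
    [0,0,0],
    [0,0,0],
    [0,0,0],
    [0,0,0],
    [0,0,0],
    [0,0,0],
    [0,0,0],
    [0,0,0],
    [0,0,0],
    [0,0,0]
  ],
  "grip": 5
}}

```text
time_s: 18.4
eef_pos: [0.4532, 0.2917, 0.2255]
tcp_rot: [[-0.005, 0.006, -1.0], [1.0, 0.004, -0.005], [0.004, -1.0, -0.006]]
contact_force: [0.6, -0.1, 0.6]
width: 0.583
```

```bash
python3 - <<'E'
from h import *
o=manip.observe();c=cam("wrist",o)
im=manip.snapshot("wrist");v=o["eef_pos"]
print(o["time_s"],v,o["contact_force"],o["width"])
print("cap pred",proj(c,[.4507,.2905,.116]))
cv2.imwrite("pics/w9.png",im)
E
```

```text
18.4 [0.45323866 0.29167598 0.22550793] [ 0.62173969 -0.1365603   0.60586683] 0.5831007517589443
cap pred [260.91105069 199.86355944]
```

View pics/w9.png

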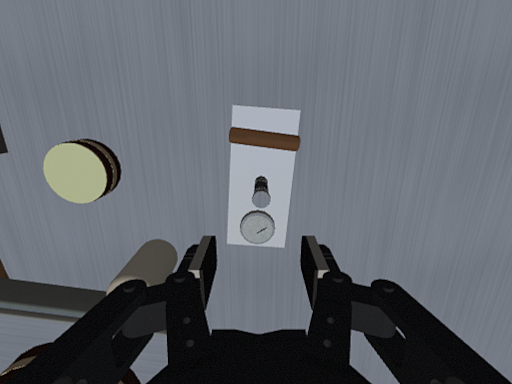

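{"fn": "drive_tool", "kwargs": {
  "delta_pos": [
    [1.85,-3,0],
    [1.85,-3,0],
    [1.85,-3,0],
    [1.85,-3,0],
    [1.85,-3,0.4],
    [1.85,-3,0.4],
    [1.85,-3,0.4],
    [1.85,-3,0.4],
    [1.8,-2.9,0],
    [0,0,0],
    [0,0,0],
    [0,0,0]
  ],
  "angular": [
    [0,0,-0.03],
    [0,0,-0.03],
    [0,0,-0.03],
    [0,0,-0.03],
    [0,0,-0.03],
    [0,0,-0.022],
    [0,0,0],
    [0,0,0],
    [0,0,0],
    [0,0,0],
    [0,0,0],
    [0,0,0]
  ]
}}

```text
time_s: 19.45
eef_pos: [0.6176, 0.022, 0.2356]
tcp_rot: [[0.168, -0.0, -0.986], [0.986, 0.0, 0.168], [0.0, -1.0, 0.0]]
contact_force: [-0.4, -0.2, -0.6]
width: 0.585
```

```bash
python3 - <<'E'
from h import *
o=manip.observe();c=cam("wrist",o)
im=manip.snapshot("wrist");v=o["eef_pos"]
np.save("w10.npy",np.r_[o["eef_pos"],o["tcp_rot"].ravel()])
print(o["time_s"],v,o["tcp_rot"].round(4).tolist(),o["width"])
cv2.imwrite("pics/w10.png",im)
yaw=-.1686;R=np.array([[np.cos(yaw),-np.sin(yaw)],[np.sin(yaw),np.cos(yaw)]])
m=np.array([.6197,.0225])
for q in((-14,-30),(14,-30),(14,30),(-14,30)): print(q,proj(c,[*(m+R@np.array(q)/1000),.136]).round(1))
print("top centre hypothetical",proj(c,[*m,.136]))
cv2.imwrite("pics/w10z.png",cv2.resize(im[130:300,180:340],None,fx=3.5,fy=3.5,interpolation=2))
cv2.imwrite("pics/s10.png",manip.snapshot("side"))
E
```

```text
19.45 [0.61755273 0.02199384 0.23563202] [[0.1678, -0.0004, -0.9858], [0.9858, 0.0001, 0.1678], [0.0001, -1.0, 0.0005]] 0.5854821803394405
(-14, -30) [271.9 172.9]
(14, -30) [238.5 172.9]
(14, 30) [240.  237.3]
(-14, 30) [270.8 237.2]
top centre hypothetical [255.29885419 206.3825552 ]
```

View pics/w10z.png

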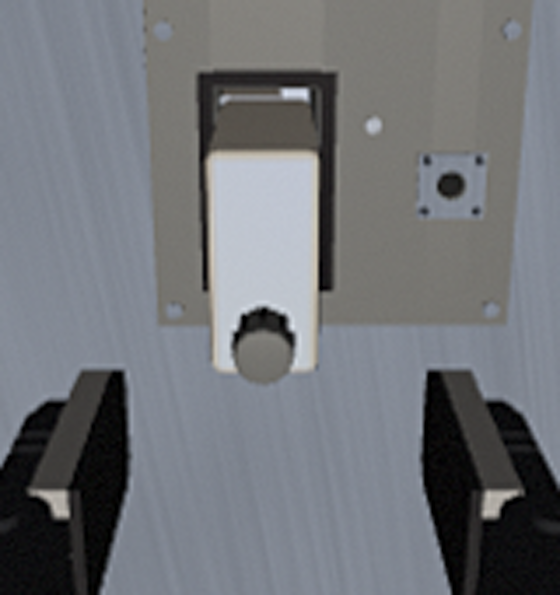

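{"fn": "drive_tool", "kwargs": {
  "delta_pos": [
    [0,0,-1],
    [0,0,-2],
    [0,0,-2],
    [0,0,-1],
    [0,0,0],
    [0,0,0],
    [0,0,0]
  ],
  "angular": [
    [0,0,0],
    [0,0,0],
    [0,0,0],
    [0,0,0],
    [0,0,0],
    [0,0,0],
    [0,0,0]
  ]
}}

```text
time_s: 20.13
eef_pos: [0.6183, 0.0223, 0.1771]
tcp_rot: [[0.167, 0.002, -0.986], [0.986, -0.0, 0.167], [0.0, -1.0, -0.002]]
contact_force: [0.6, 0.7, -0.3]
width: 0.587
```

{"fn": "drive_tool", "kwargs": {
  "delta_pos": [
    [0.14,0,-1],
    [0,0,-2],
    [0,0,-2],
    [0,0,-0.9],
    [0,0,0],
    [0,0,0],
    [0,0,0]
  ],
  "angular": [
    [0,0,0],
    [0,0,0],
    [0,0,0],
    [0,0,0],
    [0,0,0],
    [0,0,0],
    [0,0,0]
  ]
}}

```text
time_s: 20.72
eef_pos: [0.62, 0.0221, 0.1182]
tcp_rot: [[0.167, 0.002, -0.986], [0.986, 0.0, 0.167], [0.0, -1.0, -0.002]]
contact_force: [0.4, 0.4, -0.0]
width: 0.585
```

```bash
python3 - <<'E'
from h import *
o=manip.observe();c=cam("wrist",o)
im=manip.snapshot("wrist");v=o["eef_pos"]
print(o["time_s"],v,o["tcp_rot"].round(4).tolist(),o["width"],o["contact_force"])
cv2.imwrite("pics/w11.png",im)
E
```

```text
20.7167 [0.62004012 0.02209898 0.11824086] [[0.1669, 0.0025, -0.986], [0.986, 0.0, 0.1669], [0.0005, -1.0, -0.0024]] 0.5849285896757571 [ 0.38880918  0.3771225  -0.01922005]
```

View pics/w11.png

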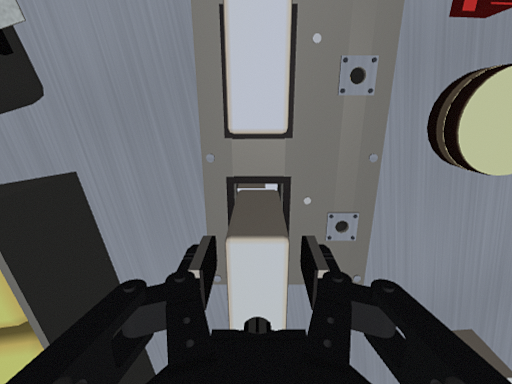

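{"fn": "drive_tool", "kwargs": {
  "delta_pos": [
    [0,0,0],
    [0,0,0],
    [0,0,0],
    [0,0,0],
    [0,0,0],
    [0,0,0]
  ],
  "angular": [
    [0,0,0],
    [0,0,0],
    [0,0,0],
    [0,0,0],
    [0,0,0],
    [0,0,0]
  ],
  "grip": 0
}}

```text
time_s: 21.27
eef_pos: [0.6196, 0.0221, 0.1172]
tcp_rot: [[0.167, 0.001, -0.986], [0.986, 0.0, 0.167], [0.0, -1.0, -0.001]]
contact_force: [1.6, 0.4, 1.0]
width: 0.323
```

{"fn": "drive_tool", "kwargs": {
  "delta_pos": [
    [0,0,0.2],
    [0,0,0.4],
    [0,0,0.6],
    [0,0,0.8],
    [0,0,1],
    [0,0,1.5],
    [0,0,2],
    [0,0,2.5],
    [0,0,2],
    [0,0,1],
    [0,0,0],
    [0,0,0]
  ],
  "angular": [
    [0,0,0],
    [0,0,0],
    [0,0,0],
    [0,0,0],
    [0,0,0],
    [0,0,0],
    [0,0,0],
    [0,0,0],
    [0,0,0],
    [0,0,0],
    [0,0,0],
    [0,0,0]
  ]
}}

```text
time_s: 22.27
eef_pos: [0.6189, 0.0223, 0.2367]
tcp_rot: [[0.167, 0.0, -0.986], [0.986, 0.001, 0.167], [0.001, -1.0, 0.0]]
contact_force: [0.3, -0.7, -2.1]
width: 0.32
```

```bash
python3 - <<'E'
from h import *
o=manip.observe();c=cam("wrist",o)
v=o["eef_pos"]
print(o["time_s"],v,o["tcp_rot"].round(4).tolist(),o["width"],o["contact_force"])
cv2.imwrite("pics/s12.png",manip.snapshot("side"))
# cradle from top0 crop: corners of top face, gold contacts
t=cam("top");f=lambda u,w:(350+u/8-.4,215+w/8-.4)
P=[plane(t,f(*q),.04) for q in((195,55),(540,160),(472,403),(132,292))]
for p in P:print(p.round(4))
print("ctr",np.mean(P,0)); d=(P[0]+P[3]-P[1]-P[2])/2;print(np.linalg.norm(d),np.arctan2(-d[0],d[1]))
print("contacts",plane(t,f(310,229),.014))
E
```

```text
22.2667 [0.61891577 0.02226083 0.23666451] [[0.1673, 0.0001, -0.9859], [0.9859, 0.0008, 0.1673], [0.0008, -1.0, 0.0001]] 0.320146887352276 [ 0.34784105 -0.69574514 -2.12749553]
[ 0.4582 -0.2951  0.04  ]
[ 0.4219 -0.4044  0.04  ]
[ 0.3447 -0.3768  0.04  ]
[ 0.382  -0.2702  0.04  ]
ctr [ 0.40172997 -0.33663531  0.04      ]
0.11407830142820398 -0.3286241143660556
contacts [ 0.40104114 -0.33684517  0.014     ]
```

View pics/s12.png

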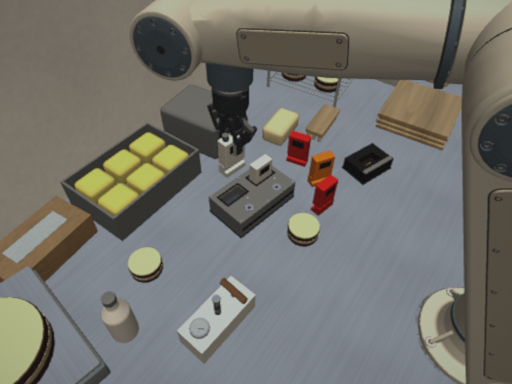

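{"fn": "drive_tool", "kwargs": {
  "delta_pos": [
    [-1,-1.4,0],
    [-2.05,-2.95,0],
    [-2.05,-2.95,0],
    [-2.05,-2.95,0],
    [-2.05,-2.95,0],
    [-2.05,-2.95,0],
    [-2.05,-2.95,0],
    [-2.05,-2.95,0],
    [-2.05,-2.95,0],
    [-1,-1.4,0],
    [0,0,0],
    [0,0,0]
  ],
  "angular": [
    [0,0,-0.02],
    [0,0,-0.02],
    [0,0,-0.02],
    [0,0,-0.02],
    [0,0,-0.02],
    [0,0,-0.02],
    [0,0,-0.02],
    [0,0,-0.02],
    [0,0,0],
    [0,0,0],
    [0,0,0],
    [0,0,0]
  ]
}}

```text
time_s: 23.32
eef_pos: [0.4339, -0.2424, 0.2354]
tcp_rot: [[0.324, -0.002, -0.946], [0.946, 0.001, 0.324], [0.0, -1.0, 0.003]]
contact_force: [0.7, 0.8, -1.2]
width: 0.32
```

{"fn": "drive_tool", "kwargs": {
  "delta_pos": [
    [0,0,0],
    [0,0,0],
    [0,0,0]
  ],
  "angular": [
    [0,0,0],
    [0,0,0],
    [0,0,0]
  ]
}}

```text
time_s: 23.57
eef_pos: [0.4355, -0.2412, 0.2363]
tcp_rot: [[0.321, -0.001, -0.947], [0.947, 0.0, 0.321], [0.0, -1.0, 0.001]]
contact_force: [0.7, -1.0, -1.0]
width: 0.316
```

```bash
python3 - <<'E'
from h import *
o=manip.observe();c=cam("wrist",o)
im=manip.snapshot("wrist");v=o["eef_pos"]
np.save("w13.npy",np.r_[o["eef_pos"],o["tcp_rot"].ravel()])
print(o["time_s"],v,o["tcp_rot"].round(4).tolist(),o["width"],o["contact_force"])
cv2.imwrite("pics/w13.png",im)
for t,z in dict(cradle_floor=.014,cradle=0).items():
    for x in manip.pinpoint("wrist",t)[:2]: print(t,np.round(x["uv"],1),round(x["score"],2),np.round(plane(c,x["uv"],z)[:2],4))
E
```

```text
23.5667 [ 0.43547987 -0.24122357  0.23630505] [[0.3209, -0.0008, -0.9471], [0.9471, 0.0003, 0.3209], [0.0001, -1.0, 0.0008]] 0.31623756756939436 [ 0.73200316 -0.95617042 -0.95909188]
cradle_floor [259.2  86.9] 0.86 [ 0.4005 -0.3395]
cradle [261.4  89.3] 0.8 [ 0.3984 -0.3369]
```

View pics/w13.png

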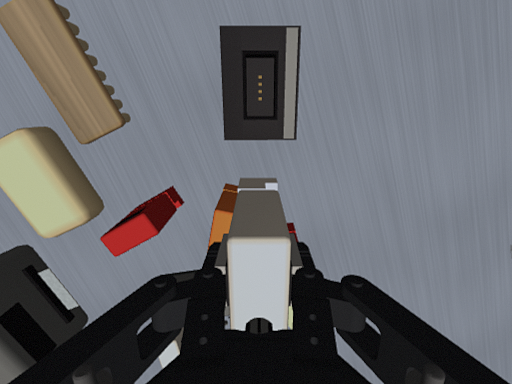

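```bash
python3 - <<'E'
import cv2
im=cv2.imread("pics/w13.png")
cv2.imwrite("pics/w13z.png",cv2.convertScaleAbs(cv2.resize(im[15:150,205:315],None,fx=5,fy=4.4,interpolation=2) if 0 else cv2.resize(im[15:150,205:315],None,fx=4.4,fy=4.4,interpolation=2),alpha=2))
E
```

```text
(no output)
```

View pics/w13z.png

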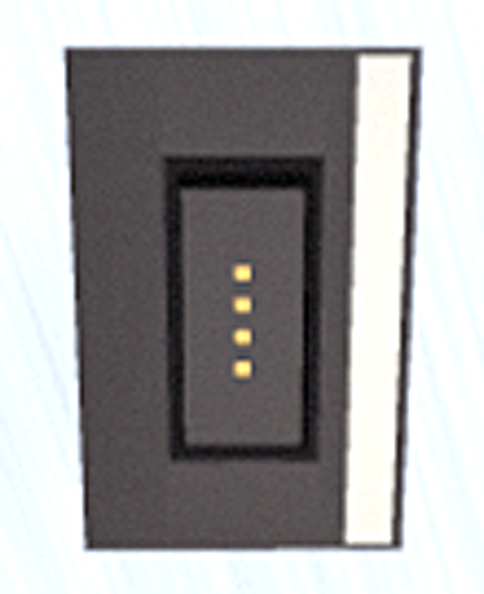

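```bash
python3 - <<'E'
from h import *
v=np.load("w13.npy");o=dict(eef_pos=v[:3],tcp_rot=v[3:].reshape(3,3));c=cam("wrist",o)
f=lambda q:(205+q[0]/4.4-.4,15+q[1]/4.4-.4)
for n,z,Q in(("outer",.04,((66,48),(421,48),(401,548),(87,548))),("rim",.04,((164,155),(324,155),(319,460),(171,460))),("floor",.014,((180,188),(306,188),(301,445),(186,445)))):
    P=np.array([plane(c,f(q),z) for q in Q]);d=(P[3]+P[2]-P[0]-P[1])/2
    print(n,P.mean(0).round(4),"len",np.linalg.norm(d).round(4),np.linalg.norm((P[1]+P[2]-P[0]-P[3])/2).round(4),"yaw",np.arctan2(-d[0],d[1]).round(4))
print("contacts",plane(c,f((242,320)),.014))
g=cam("top"); print(proj(g,[.4005,-.3375,.014]))
E
```

```text
outer [ 0.3999 -0.3387  0.04  ] len 0.1153 0.0831 yaw -0.3235
rim [ 0.3998 -0.3387  0.04  ] len 0.0705 0.0383 yaw -0.3209
floor [ 0.3999 -0.3387  0.014 ] len 0.0646 0.0325 yaw -0.3227
contacts [ 0.40015357 -0.33890848  0.014     ]
[388.61118823 243.42540315]
```

{"fn": "drive_tool", "kwargs": {
  "delta_pos": [
    [-0.6,-1.6,0],
    [-0.9,-2.5,0],
    [-0.9,-2.5,0],
    [-0.77,-2.1,0],
    [-0.4,-1.1,0],
    [0,0,-1.5],
    [0,0,-2.5],
    [0,0,-2.5],
    [0,0,-1.8],
    [0,0,-0.7],
    [0,0,0],
    [0,0,0]
  ],
  "angular": [
    [0,0,0.005],
    [0,0,0],
    [0,0,0],
    [0,0,0],
    [0,0,0],
    [0,0,0],
    [0,0,0],
    [0,0,0],
    [0,0,0],
    [0,0,0],
    [0,0,0],
    [0,0,0]
  ]
}}

```text
time_s: 24.72
eef_pos: [0.3999, -0.3401, 0.1475]
tcp_rot: [[0.317, 0.0, -0.948], [0.948, -0.001, 0.317], [-0.001, -1.0, -0.001]]
contact_force: [0.1, 0.3, -0.9]
width: 0.322
```

{"fn": "drive_tool", "kwargs": {
  "delta_pos": [
    [0,0,0],
    [0,0,0],
    [0,0,0]
  ],
  "angular": [
    [0,0,0],
    [0,0,0],
    [0,0,0]
  ]
}}

```text
time_s: 24.97
eef_pos: [0.4, -0.3402, 0.1479]
tcp_rot: [[0.317, 0.002, -0.948], [0.948, -0.001, 0.317], [-0.0, -1.0, -0.002]]
contact_force: [-0.1, 0.7, -0.8]
width: 0.32
```

```bash
python3 - <<'E'
from h import *
o=manip.observe();c=cam("wrist",o)
im=manip.snapshot("wrist");s=manip.snapshot("side")
print(o["time_s"],o["eef_pos"],o["tcp_rot"].round(4).tolist(),o["width"],o["contact_force"])
cv2.imwrite("pics/w14.png",np.hstack([cv2.resize(im[100:340,156:356],(375,450),interpolation=2),cv2.resize(s[80:220,320:437],(375,450),interpolation=2)]))
cv2.imwrite("pics/w14f.png",im)
E
```

```text
24.9667 [ 0.4000119  -0.34019524  0.14792256] [[0.3173, 0.002, -0.9483], [0.9483, -0.001, 0.3173], [-0.0003, -1.0, -0.0022]] 0.3200719744939717 [-0.14563292  0.67468972 -0.77915018]
```

View pics/w14.png

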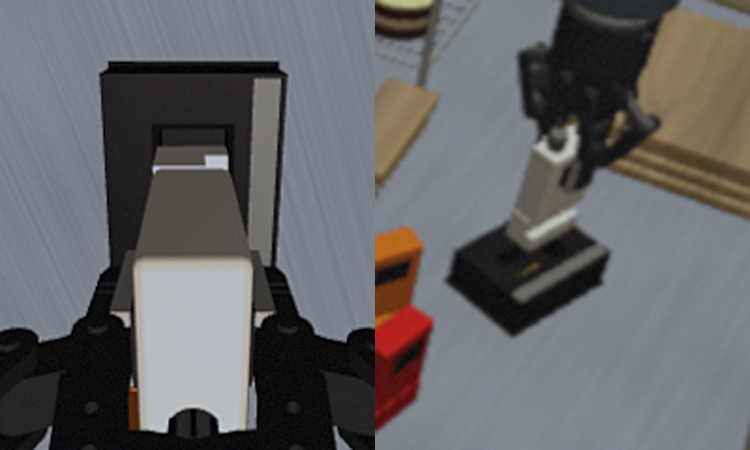

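```bash
python3 - <<'E'
from h import *
im=cv2.imread("pics/w14f.png")
cv2.imwrite("pics/w14zz.png",cv2.convertScaleAbs(cv2.resize(im[125:245,200:320],None,fx=5,fy=5,interpolation=2),alpha=2.2))
o=manip.observe();c=cam("wrist",o);a=-.322
R=np.array([[np.cos(a),-np.sin(a)],[np.sin(a),np.cos(a)]])
for m,z,s in((np.array([.3999,-.3387]),.04,(19.25,35.25)),(np.array([.4001,-.3398]),o["eef_pos"][2]-.0812,(14,30)),(np.array([.4001,-.3398]),o["eef_pos"][2]+.0188,(14,30))):
    print([((proj(c,[*(m+R@np.array([x*s[0],-s[1]])/1000),z])-[200,125])*5).round(0) for x in(1,-1)])
E
```

```text
[array([180., 203.]), array([404., 203.])]
[array([198., 266.]), array([379., 266.])]
[array([117., 573.]), array([455., 573.])]
```

View pics/w14zz.png

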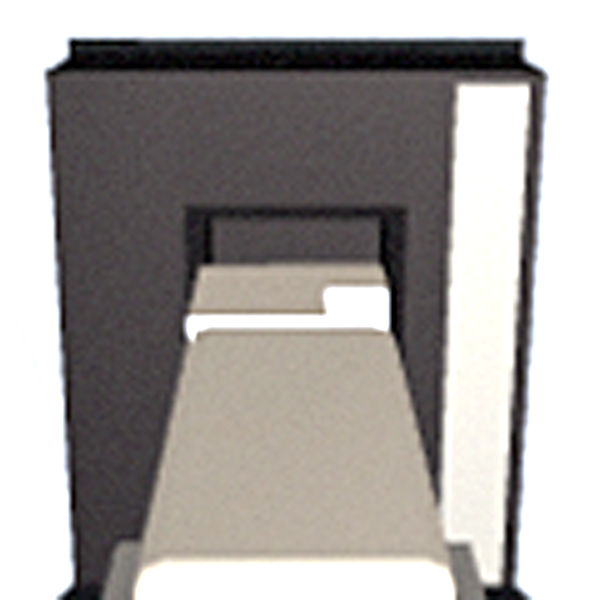

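{"fn": "drive_tool", "kwargs": {
  "delta_pos": [
    [-0.05,0.18,0],
    [0,0,-0.8],
    [0,0,-0.8],
    [0,0,-0.5],
    [0,0,-0.3],
    [0,0,-0.2],
    [0,0,-0.2],
    [0,0,0]
  ],
  "angular": [
    [0,0,0],
    [0,0,0],
    [0,0,0],
    [0,0,0],
    [0,0,0],
    [0,0,0],
    [0,0,0],
    [0,0,0]
  ]
}}

```text
time_s: 25.73
eef_pos: [0.3988, -0.3381, 0.1184]
tcp_rot: [[0.317, -0.001, -0.948], [0.948, 0.0, 0.317], [0.0, -1.0, 0.001]]
contact_force: [-0.2, 0.6, -0.8]
width: 0.319
```

{"fn": "drive_tool", "kwargs": {
  "delta_pos": [
    [0,0,-0.2],
    [0,0,-0.2],
    [0,0,-0.2],
    [0,0,0]
  ],
  "angular": [
    [0,0,0],
    [0,0,0],
    [0,0,0],
    [0,0,0]
  ]
}}

```text
time_s: 26.07
eef_pos: [0.3987, -0.338, 0.1123]
tcp_rot: [[0.318, -0.001, -0.948], [0.948, 0.0, 0.318], [0.0, -1.0, 0.001]]
contact_force: [-0.4, 0.4, -1.7]
width: 0.321
```

{"fn": "drive_tool", "kwargs": {
  "delta_pos": [
    [0,0,-0.3],
    [0,0,-0.3],
    [0,0,-0.3],
    [0,0,-0.2],
    [0,0,-0.2],
    [0,0,0]
  ],
  "angular": [
    [0,0,0],
    [0,0,0],
    [0,0,0],
    [0,0,0],
    [0,0,0],
    [0,0,0]
  ]
}}

```text
time_s: 26.57
eef_pos: [0.3986, -0.338, 0.0992]
tcp_rot: [[0.317, -0.001, -0.948], [0.948, 0.0, 0.317], [0.0, -1.0, 0.001]]
contact_force: [-0.0, 0.8, -0.9]
width: 0.32
```

{"fn": "drive_tool", "kwargs": {
  "delta_pos": [
    [0,0,-0.1],
    [0,0,-0.1],
    [0,0,0]
  ],
  "angular": [
    [0,0,0],
    [0,0,0],
    [0,0,0]
  ]
}}

```text
time_s: 26.82
eef_pos: [0.3988, -0.3381, 0.0976]
tcp_rot: [[0.317, -0.0, -0.948], [0.948, 0.0, 0.317], [0.0, -1.0, 0.0]]
contact_force: [1.0, 0.1, -0.5]
width: 0.323
```

{"fn": "drive_tool", "kwargs": {
  "delta_pos": [
    [0,0,-0.1],
    [0,0,0],
    [0,0,0]
  ],
  "angular": [
    [0,0,0],
    [0,0,0],
    [0,0,0]
  ]
}}

```text
time_s: 27.07
eef_pos: [0.3989, -0.3382, 0.0968]
tcp_rot: [[0.317, -0.0, -0.948], [0.948, -0.0, 0.317], [-0.0, -1.0, 0.0]]
contact_force: [-0.1, 0.2, -0.6]
width: 0.321
```

{"fn": "drive_tool", "kwargs": {
  "delta_pos": [
    [0,0,-0.08],
    [0,0,0],
    [0,0,0]
  ],
  "angular": [
    [0,0,0],
    [0,0,0],
    [0,0,0]
  ]
}}

```text
time_s: 27.32
eef_pos: [0.3989, -0.3381, 0.096]
tcp_rot: [[0.317, -0.0, -0.948], [0.948, 0.0, 0.317], [0.0, -1.0, 0.0]]
contact_force: [0.3, -1.3, -1.2]
width: 0.32
```

{"fn": "drive_tool", "kwargs": {
  "delta_pos": [
    [0,0,-0.08],
    [0,0,0],
    [0,0,0]
  ],
  "angular": [
    [0,0,0],
    [0,0,0],
    [0,0,0]
  ]
}}

```text
time_s: 27.57
eef_pos: [0.3989, -0.3383, 0.0959]
tcp_rot: [[0.317, 0.0, -0.948], [0.948, -0.0, 0.317], [-0.0, -1.0, -0.0]]
contact_force: [-2.4, 2.1, 6.0]
width: 0.322
```

{"fn": "drive_tool", "kwargs": {
  "delta_pos": [
    [0,0,-0.06],
    [0,0,0],
    [0,0,0]
  ],
  "angular": [
    [0,0,0],
    [0,0,0],
    [0,0,0]
  ]
}}

```text
time_s: 27.82
eef_pos: [0.3989, -0.3383, 0.0959]
tcp_rot: [[0.317, 0.0, -0.948], [0.948, -0.001, 0.317], [-0.001, -1.0, -0.001]]
contact_force: [-2.6, 2.3, 9.4]
width: 0.324
```

{"fn": "drive_tool", "kwargs": {
  "delta_pos": [
    [0,0,0.1],
    [0,0,0],
    [0,0,0]
  ],
  "angular": [
    [0,0,0],
    [0,0,0],
    [0,0,0]
  ]
}}

```text
time_s: 28.07
eef_pos: [0.3991, -0.3383, 0.0959]
tcp_rot: [[0.317, 0.0, -0.948], [0.948, -0.0, 0.317], [-0.0, -1.0, -0.001]]
contact_force: [-0.7, 0.9, 4.8]
width: 0.32
```

{"fn": "drive_tool", "kwargs": {
  "delta_pos": [
    [0,0,0],
    [0,0,0],
    [0,0,0],
    [0,0,0],
    [0,0,0],
    [0,0,0],
    [0,0,1],
    [0,0,2],
    [0,0,4],
    [0,0,4],
    [0,0,3],
    [0,0,0]
  ],
  "angular": [
    [0,0,0],
    [0,0,0],
    [0,0,0],
    [0,0,0],
    [0,0,0],
    [0,0,0],
    [0,0,0],
    [0,0,0],
    [0,0,0],
    [0,0,0],
    [0,0,0],
    [0,0,0]
  ],
  "grip": 5.5
}}

```text
time_s: 29.07
eef_pos: [0.4012, -0.3404, 0.2441]
tcp_rot: [[0.317, 0.011, -0.948], [0.948, -0.008, 0.317], [-0.004, -1.0, -0.013]]
contact_force: [0.2, -0.8, 0.4]
width: 0.642
```

```bash
python3 - <<'E'
from h import *
o=manip.observe();c=cam("wrist",o)
im=manip.snapshot("wrist");s=manip.snapshot("side");t=manip.snapshot("top")
print(o["time_s"],o["eef_pos"],o["width"],o["contact_force"])
cv2.imwrite("pics/f1.png",np.hstack([im[60:360,130:380],cv2.resize(s[100:220,310:430],(300,300),interpolation=2),cv2.resize(t[195:295,340:420],(240,300),interpolation=2)]))
cv2.imwrite("pics/f2.png",s)
a=-.322;R=np.array([[np.cos(a),-np.sin(a)],[np.sin(a),np.cos(a)]])
m=np.array([.3996,-.3381])
print([(proj(c,[*(m+R@np.array(q)/1000),.114])-[130,60]).round(1) for q in((14,-30),(-14,-30),(-14,30),(14,30))])
for x in manip.pinpoint("top","logger_mid")[:2]: print(x["uv"],x["score"],plane(cam("top"),x["uv"],.064))
for x in manip.pinpoint("side","logger_mid")[:2]: print(x["uv"],x["score"],plane(cam("side"),x["uv"],.064))
E
```

```text
29.0667 [ 0.40117908 -0.3403854   0.24411237] 0.6415009522957072 [ 0.1743172  -0.80437597  0.42277631]
[array([117.4, 106.8]), array([146.9, 106.8]), array([145.6, 164.7]), array([118.2, 164.6])]
[371.1, 153.8] 0.81 [ 0.39776016 -0.32761992  0.064     ]
```

View pics/f1.png

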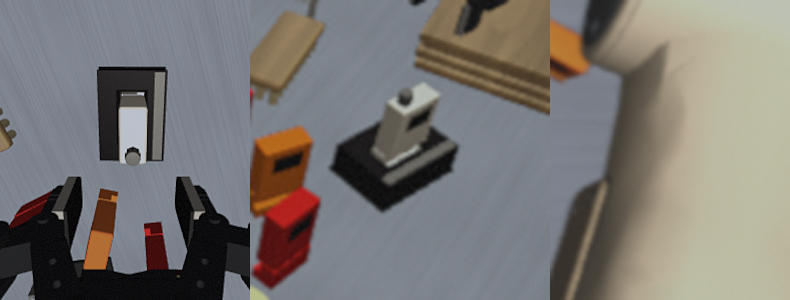

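View pics/f2.png

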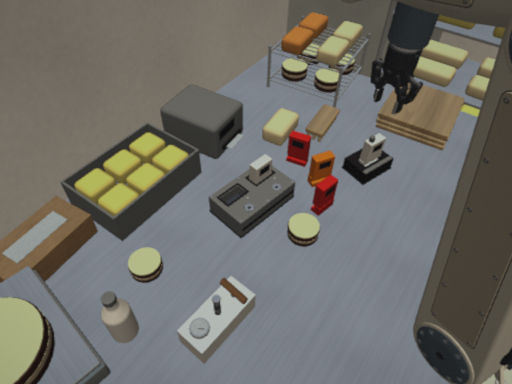

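{"fn": "drive_tool", "kwargs": {
  "delta_pos": [
    [0,0,0],
    [0,0,0],
    [0,0,0]
  ],
  "angular": [
    [0,0,0],
    [0,0,0],
    [0,0,0]
  ]
}}

```text
time_s: 29.57
eef_pos: [0.3987, -0.338, 0.2349]
tcp_rot: [[0.317, -0.001, -0.948], [0.948, 0.001, 0.317], [0.0, -1.0, 0.001]]
contact_force: [-0.3, -0.7, 0.7]
width: 0.646
```

```bash
python3 -c "
from plant import manip
o=manip.observe();print(o['time_s'],o['contact_force'])
print(manip.hand_in())"
```

```text
29.5667 [-0.25654952 -0.67654836  0.68364181]
the job is handed in; nothing more can be done
None
```

The caged logger is out of the dock and standing home in the reader cradle, and the job was handed in at 29.6 s. No verdict was reported.

- **Release:** I took the pin from the block and felt the +y bay's plunger about 25 mm below the mouth. The logger sprang up about 7 mm further down. The highest force I read was about 6 N.
- **Pin:** It is back in the block's middle hole. Its cap showed within a pixel of where the parked pin should appear.
- **Logger:** I set it in the pocket with a highest force reading of about 9 N. In the last pictures it stands upright, with its top face within about 2 px of the fully home position.
- **Rest of the bench:** The last side picture shows the flat logger still in its bay and the other bench items where they were. The gripper was clear of everything with no force reading.

Some checks disagreed:
- The top camera put the cradle about 3 mm away from the wrist camera's measurement. I used the wrist camera's, because the pocket and cradle sizes it gave matched the given ones to within a millimetre.
- The network's final fix on the logger from the side camera was about 10 mm off in y. The final wrist and side pictures contradicted it, so I set it aside.
- In the last top picture the arm hid the cradle, so that view confirmed nothing.

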